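# Shut up the dust-filter box

## Task

The dust-filter box on the bench was left with its front flap ajar and its filter drawer not fully in. Pull the flap all the way down, push the drawer fully home until it snaps in, then push the flap back up until it snaps shut. Push gently, never ramming anything, leave the things standing around it where they are, and let go at the end.

Things in the scene. Friction and masses are not known exactly. Their poses are not given: they have to be found in the camera images.
- unit: The dust-filter box, fixed: 240 mm deep (x), 260 wide (y), 244 high. Origin: centre of its underside on the bench; -x points out of its open front, z up. Front plane at x = -120 mm. Solid grey base to z = 60 mm; above it a chamber 236 mm wide between 12 mm side walls (grey to z = 140, clear plastic above); clear plastic roof from z = 232 to 244 mm, reaching forward to the front plane.
- flap_hinge (a point): Middle of the flap's hinge line, at (-126, 0, 66) mm in the box's frame; the line runs along the box's y. Axes as the box's. The hinge is stiff (0.65 N m): the flap stays where it is left.
- flap (a joint): Angle of the blue metal front flap, rad: 0 = upright and shut, 1.3 = fully down (hard stop, its free edge then about 110 mm above the bench). A plate 240 mm wide, 12 thick, centred on the hinge line, reaching 170 mm from it; 0.6 kg. From 0.09 rad a ball catch resists shutting with about 10 N more near the edge; from about 0.04 rad it snaps it to 0 and holds it.
- flap_edge (a point): Middle of the flap's free edge, 170 mm from the hinge, mid-thickness. Turns with the flap: z from hinge to edge, x out of its inner face (into the chamber when shut), y along the edge. A small steel catch tongue, 8 mm wide, stands 16 mm out of the inner face at y = +100 mm, 24 mm below the edge.
- drawer (a joint): How far the filter drawer stands out towards the front, m: 0 = home (hard stop). Slides with about 2 N of friction; from 13 mm a ball detent resists with about 10 N more; from about 6 mm it pulls it to 0 and holds it. At 0 its front is 25 mm inside the front plane, under the roof: a tool pointing straight down cannot follow it home; one tilted about 40 degrees, from the front and above, over the lowered flap, can.
- drawer_front (a point): Centre of the drawer's flat aluminium front face (220 mm wide, 72 mm high, from z = 66 to 138 mm in the box's frame). Axes as the box's: -x points out of the face.
- bottle_mid (a point): Bystander: white plastic bottle, 66 mm across and 190 high; the point is half-way up its axis.
- carton_mid (a point): Bystander: cardboard carton 90 x 100 x 70 mm high; the point is its centre.

How it is judged:
On the way, in this order (a step that is already met when the one before it is completed fails the run):
1. the flap is pulled all the way down (past 1.2 rad), the drawer still standing out (value of joint flap above 1.2 rad and value of joint drawer above 0.012 m), for 0.2 s.
2. the drawer is snapped home (within 3 mm) with the flap still well down (past 1.0 rad) (value of joint drawer below 0.003 m and value of joint flap above 1 rad), for 0.2 s.
At the end, for the whole second after the job is handed in: The filter drawer is home within 3 mm and the flap is shut within 0.02 rad, caught and at rest; the bottle and the carton stand within 30 mm of where they were (value of joint drawer below 0.003 m and value of joint flap below 0.02 rad and velocity of joint flap between -0.02 and 0.02 rad/s and distance of each of bottle_mid, carton_mid from where it was at the start of the episode below 0.03 m); the robot touches nothing.
It fails at once if the robot presses on the box, its flap or its drawer with more than 80 N (contact force between unit and the fingers above 80 N or contact force between unit and the arm above 80 N).
It fails at once if a bystander (bottle or carton) is moved by more than 30 mm (distance of any of bottle_mid, carton_mid from where it was at the start of the episode above 0.03 m).
It also fails if it takes over 59 s, if anything falls off the work surface, if the arm or the gripper's body presses on something with over 40 N, if the wrist force passes 120 N, or if a joint passes its speed limit or range.

## Robot

A 7-joint arm with a two-finger parallel gripper is mounted at the origin on the work surface. World frame = base frame: x ahead of the robot, y to its left, z up, the work surface at z = 0. Lengths are in m, angles in rad, forces in N, time in s.
With the tool pointing down it reaches from about 0.4 to 0.9 m from the base axis. Payload 5.5 kg.
Tool frame: the origin (TCP) lies between the finger pads; the fingertips stand ahead of it and the grasp point (between the pads) lies 3 mm ahead of it (tips_ahead is the x of the fingertips in the tool frame, in m); x points along the fingers, z is the direction in which the jaws open and shut, and the axes are right-handed (so a half turn about x gives the same grasp; the last joint's range is limited). The gripper opens to 92 mm and grips with 3 to 60 N. Pads are 19 mm wide; open, the fingers measure 130 mm over their backs; the gripper's body (75 mm by 190 mm) begins 47 mm behind the grasp point.
Start: joints at [-1.048, 0.501, -0.427, 1.55, 0.221, 1.138, -0.21], TCP at [0.167, 0.628, 0.249] pointing down, gripper open.
Joint ranges: [-2.88, 2.88], [-0.31, 2.03], [-1.54, 1.56], [0.2, 2.42], [-1.41, 4.55], [0.19, 2.02], [-2.57, 2.57]. Speed limits (rad/s): [2.57, 2.57, 3.14, 3.14, 3.14, 3.14, 3.14].

## Interface

Orientations are given as a rotation vector (axis times angle).
In Python, from station import read_state, get_image, calibration, close_job, spot_in, spot_point, tips_ahead gives the robot as it stands.
- The arm moves only by the shell command python3 -m creep 'ROWS' [FORCE]. ROWS is JSON, one flat list of numbers, 7 for each row, row after row: the shift along the tool's x, y, z in units of 60 mm (1.0 is 60 mm), then the turn, a rotation vector about the tool's x, y, z in degrees, then the closure, from -1 (fully open) to 1 (shut). In form: [dx, dy, dz, ax, ay, az, gripper, dx, dy, dz, ax, ay, az, gripper, ...]. A call has 1 to 20 rows; each row shifts and turns the commanded pose from where the row before left it, along the tool's axes as they then stand; what a row does not reach is not made up. A row lasts 1/8 s, in which the tool goes at most 62.5 mm and 10.7 degrees, less where a joint would pass 70% of its speed; a pose out of reach is approached as far as the arm can. A call is refused whole if a number of a shift passes 1 or a number of a turn 10.7, either way. A call with a gripper value outside its range is refused whole. The fingers move at their own pace and stop on an object; FORCE is the grip in N (left out, the last holds). Time passes only in rows, so rows that do not move let the fingers close. It gives the time, the measured TCP pose, the force and the opening at its end, in the units of the state.
- read_state(): the state, without advancing time (a new reading comes with each control period).
- get_image(name): name is "side" or "top" or "wrist"; returns the picture (384x512x3 uint8, blue, green, red); there is no depth.
- calibration(name): a dict with "intrinsics" (3x3 intrinsics, pixels), "R" (3x3) and "t" (3): a world point X has camera coordinates R X + t. Camera axes: x right, y down, z forward; pixel columns grow to the right and rows downward; lengths in m; the calibration is good to about 2 mm. The wrist camera is an equidistant fisheye: a pixel r from the principal point sees the ray r / f radians off the axis. A picture is of the moment at which its call begins: read the wrist's pose just before it. calibration takes no time and is no camera call; for the wrist camera it gives the pose at the moment of the call.
- close_job(): hands the job in, once; it reports no verdict.
Trained networks look in the newest picture that a camera, given by its name, has taken for a name from the list of things; names that differ only in an ending like _2 or _b are one class to them, and where a whole thing is asked for, a point or a joint stands for the part that bears it (a point fixed in the world has none). Each returns a list of dicts, best first, with "conf" (0 to 1); they miss things now and then, are a little off and sometimes report something else, mostly with a low value. They report only what shows in the picture. A call takes as long as a camera call.
- spot_in(camera, query): "extent" ([centre column, centre row, width, height] in pixels, round what is visible of it).
- spot_point(camera, query): "location" ([column, row] in pixels: a listed point, or the origin of a listed thing).
The state is a dict: "clock": time; "q": joint angles; "joint_velocities": joint speeds; "effort": joint torques, N m; "eef_pos": TCP position; "tcp_rot": TCP orientation; "force": force on the tool from outside, world axes, zero at the start; "ft_torque": the same for the moment, N m; "opening": finger opening in m.
Only numpy, scipy, OpenCV 4.12 (cv2) and the standard library are available. Lean on these libraries where they do the work, as an engineer would, in place of code of your own. Each camera call takes 0.05 s, during which the arm holds its last target.

## Working session

There is one attempt and no reset: what is moved stays moved. The work goes in short steps, Python scripts to look and compute and a shell command to move; the robot and the scene stay as the last step left them, time stands still between calls to the robot, and variables do not carry over. Pictures are saved under pics/ and viewed, and the job is handed in when it is done.

```bash
ls; mkdir -p pics; python3 - <<'E'
from station import *
import cv2
s=read_state(); print(s); print(tips_ahead)
for c in ["side","top","wrist"]:
    im=get_image(c); cv2.imwrite(f"pics/{c}0.png",im)
    k=calibration(c); print(c,k)
    if c!="wrist":
        for q in ["unit","flap_hinge","flap_edge","drawer_front","bottle_mid","carton_mid"]:
            print(q,[(d['location'],round(d['conf'],2)) for d in spot_point(c,q)[:2]])
E
```

```text
pics
{'clock': 0.0, 'q': array([-1.04780041,  0.50189884, -0.42680084,  1.55146695,  0.22078121,
        1.13830473, -0.21031998]), 'joint_velocities': array([-1.54373420e-03, -8.08800290e-04, -6.44258516e-05,  6.87602066e-04,
        3.85434113e-05, -9.60402207e-04,  5.07897977e-04]), 'effort': array([ 1.87079536e-04, -5.66589797e+01, -5.81550390e+00, -2.79112941e+01,
       -6.84118504e-02,  3.09923489e-02,  1.85984841e-04]), 'eef_pos': array([0.16683162, 0.62752495, 0.24764015]), 'tcp_rot': array([-1.01695455,  1.32265592,  1.01503131]), 'force': array([ 0.55469661, -0.17412252,  0.88742781]), 'ft_torque': array([-0.02998453,  0.0361369 , -0.03711307]), 'opening': 0.09169174982850031}
0.022
side {'intrinsics': array([[419.27930531,   0.        , 258.78718983],
       [  0.        , 419.27930531, 182.1271309 ],
       [  0.        ,   0.        ,   1.        ]]), 'R': array([[-0.93035839,  0.36663009, -0.00395427],
       [ 0.34495938,  0.87161058, -0.34827866],
       [-0.12424285, -0.32538804, -0.93738271]]), 't': array([ 0.57819087, -0.12899305,  1.23270046])}
unit [([284.0, 156
[... 498 characters left out ...]
75, -0.12048194],
       [ 0.1201117 ,  0.04191416, -0.99187518]]), 't': array([0.00859155, 0.62103013, 0.91144156])}
unit []
flap_hinge [([274.6, 183.0], 0.85)]
flap_edge []
drawer_front [([278.3, 188.7], 0.79)]
bottle_mid [([189.4, 226.9], 0.97)]
carton_mid [([376.4, 217.7], 0.59)]
wrist {'intrinsics': array([[297.31863964,   0.        , 256.47236266],
       [  0.        , 297.31863964, 190.76647992],
       [  0.        ,   0.        ,   1.        ]]), 'R': array([[ 2.57687198e-01,  9.66228393e-01, -1.12815082e-05],
       [ 9.18778102e-01, -2.45028881e-01,  3.09528103e-01],
       [ 2.99072078e-01, -7.97717947e-02, -9.50890295e-01]]), 't': array([-0.64983215, -0.03893871,  0.39118945])}
```

View pics/side0.png

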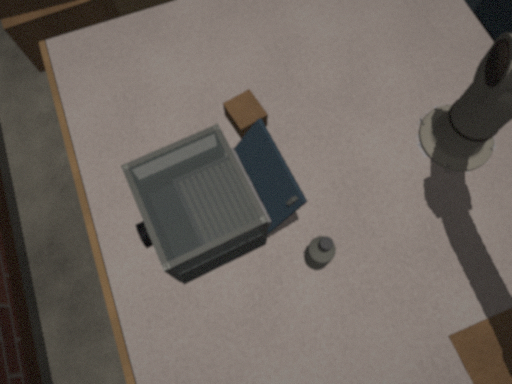

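View pics/top0.png

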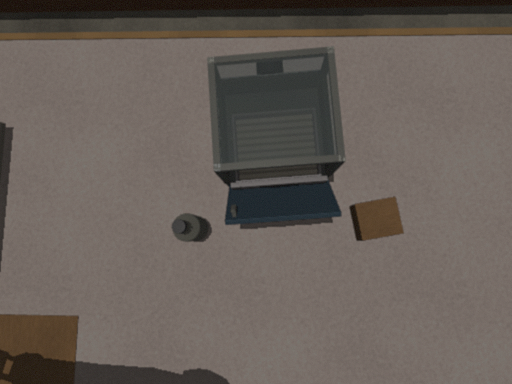

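View pics/wrist0.png

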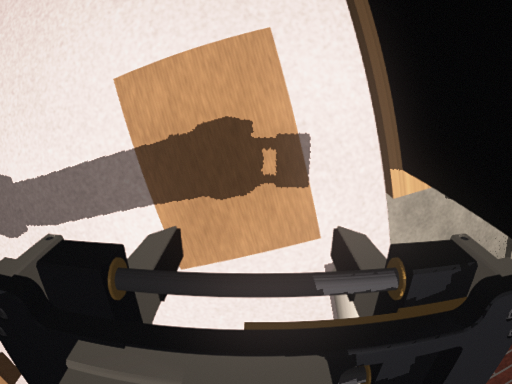

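```bash
python3 - <<'E'
import cv2,numpy as np
a=cv2.imread("pics/top0.png")[30:260,170:420]
b=cv2.imread("pics/side0.png")[80:290,110:350]
g=lambda x,k:cv2.resize(np.clip(x.astype(float)*1.8,0,255).astype('uint8'),None,fx=k,fy=k,interpolation=cv2.INTER_CUBIC)
A=g(a,2.5);B=g(b,2.5);cv2.imwrite("pics/topz.png",A);cv2.imwrite("pics/sidez.png",B)
E
```

```text
(no output)
```

View pics/topz.png

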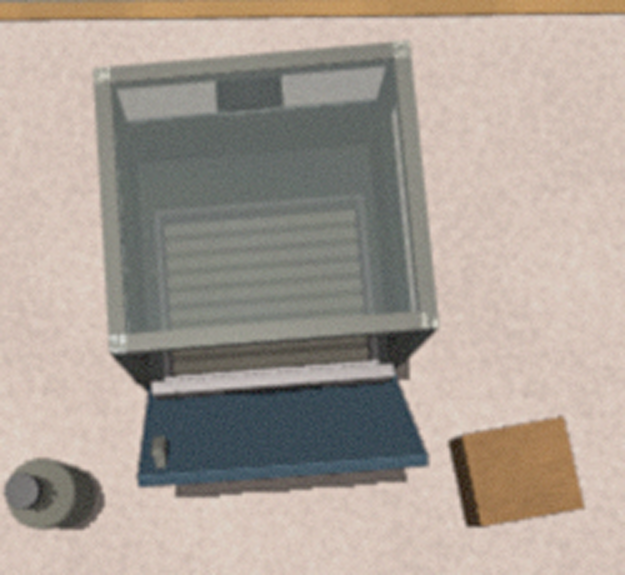

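View pics/sidez.png

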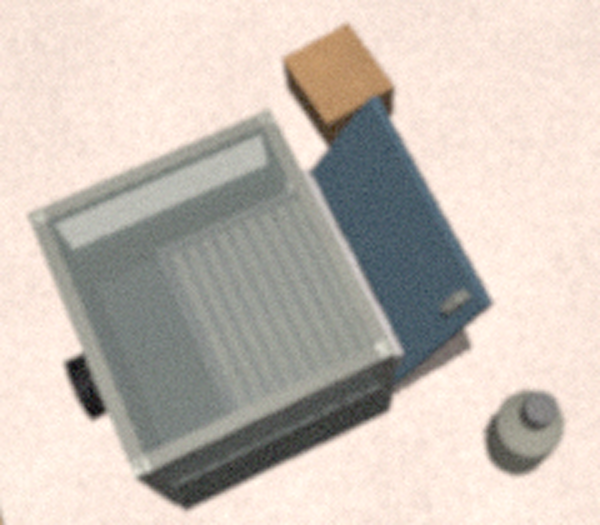

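```bash
cat > h.py <<'E'
import numpy as np
from station import *
from scipy.spatial.transform import Rotation as Ro
HINGE=np.array([-.126,0,.066])
def flapR(th): # flap frame->box; opens toward -x
    return Ro.from_euler('y',-th).as_matrix()
def flap_pt(th,p): # p relative edge point in flap frame
    return HINGE+flapR(th)@(np.array([0,0,.17])+np.asarray(p))
def b2w(P,p):
    x,y,yaw=P; c,s=np.cos(yaw),np.sin(yaw); p=np.asarray(p)
    return np.array([x+c*p[0]-s*p[1],y+s*p[0]+c*p[1],p[2]])
def proj(k,X):
    c=k['R']@X+k['t']; u=k['intrinsics']@c; return u[:2]/u[2]
E
python3 - <<'E'
from h import *
from scipy.optimize import least_squares
K={c:calibration(c) for c in("top","side")}
T=lambda x,y:(170+x/2.5,30+y/2.5); S=lambda x,y:(110+x/2.5,80+y/2.5)
box=[("top",(.12,.13,.244),T(95,69)),("top",(.12,-.13,.244),T(410,42)),("top",(-.12,-.13,.244),T(437,325)),("top",(-.12,.13,.244),T(109,350)),
("side",(.12,.13,.244),S(140,472)),("side",(.12,-.13,.244),S(32,215)),("side",(-.12,-.13,.244),S(268,113)),("side",(-.12,.13,.244),S(402,355))]
fl=[("top",(.006,.12,0),T(141,472)),("top",(.006,-.12,0),T(424,452)),("side",(.006,.12,0),S(490,300)),("side",(.006,-.12,0),S(375,98))]
def f(v):
    P=v[:3];r=[]
    for c,p,u in box: r+=list(proj(K[c],b2w(P,p))-u)
    for c,p,u in fl: r+=list(proj(K[c],b2w(P,flap_pt(v[3],p)))-u)
    return r
o=least_squares(f,[.65,0,0,.8]); print(o.x); print(np.round(o.fun.reshape(-1,2),1))
P=o.x[:3]
print("edge w",b2w(P,flap_pt(o.x[3],(0,0,0))),"tongue",b2w(P,flap_pt(o.x[3],(.016,.1,-.024))))
for d in(0,.02,.03,.04,.05,.06):
  for z in(.138,):
    q=[proj(K["top"],b2w(P,(-.095-d,y,z))) for y in(.11,-.11)]
    print(d,[((u[0]-170)*2.5,(u[1]-30)*2.5) for u in q])
def ray(k,u):
    c=np.linalg.solve(k['intrinsics'],[u[0],u[1],1]);d=k['R'].T@c;return -k['R'].T@k['t'],d
for n,a,b,zz in(("bottle",(189.4,226.9),(321.5,249.2),.095),("carton",(376.4,217.7),(245.9,112.5),.035)):
  for c,u in(("top",a),("side",b)):
    p,d=ray(K[c],u); print(n,c,p+d*(zz-p[2])/d[2])
E
```

```text
[ 0.76333187 -0.02944744  0.08267371  0.59742062]
[[-0.5  0.2]
 [-0.5  0. ]
 [ 0.4  1.7]
 [ 0.5  1.9]
 [-1.8  2.5]
 [-1.6  0.3]
 [ 1.4 -1.2]
 [-2.  -1. ]
 [-2.2  2. ]
 [ 2.2  1.3]
 [-1.2  2.6]
 [-2.2 -0.9]]
edge w [ 0.54246184 -0.0477493   0.20655418] tongue [0.56084151 0.05411641 0.19571142]
0 [(np.float64(148.25839958019708), np.float64(345.8085819709862)), (np.float64(390.3800114770533), np.float64(326.94343676670053))]
0.02 [(np.float64(149.62912177804867), np.float64(367.44265064663006)), (np.float64(392.4659223960309), np.float64(348.7015762187077))]
0.03 [(np.float64(150.31745118385464), np.float64(378.3065336858127)), (np.float64(393.51343231779833), np.float64(359.62815354654145))]
0.04 [(np.float64(151.00777090478772), np.float64(389.2018298108957)), (np.float64(394.5639962524517), np.float64(370.58658728667444))]
0.05 [(np.float64(151.7000895858871), np.float64(400.1286754662803)), (np.float64(395.61762757544045), np.float64(381.57701695844094))]
0.06 [(np.float64(152.3944159223313), np.float64(411.0872078877185)), (np.float64(396.674339740435), np.float64(392.59958289709164))]
bottle top [0.52680032 0.16901292 0.095     ]
bottle side [0.5222934  0.16724745 0.095     ]
carton top [ 0.55568234 -0.28379391  0.035     ]
carton side [ 0.54813398 -0.28847566  0.035     ]
```

```bash
cat >> h.py <<'E'
P=np.array([0.7633,-0.0294,0.0827])
def cur():
    s=read_state(); return s['eef_pos'],Ro.from_rotvec(s['tcp_rot']).as_matrix(),s
def tgtR(tilt): # tool x = down tilted toward box +x by tilt deg; tool y kept
    t=np.radians(tilt); x=np.array([np.sin(t),0,-np.cos(t)]); z=np.array([0,ZS,0]); y=np.cross(z,x)
    c,s=np.cos(P[2]),np.sin(P[2]); B=np.array([[c,-s,0],[s,c,0],[0,0,1]])
    return B@np.stack([x,y,z],1)
ZS=1
def w2b(w):
    c,s=np.cos(P[2]),np.sin(P[2]); d=np.asarray(w)-[P[0],P[1],0]; return np.array([c*d[0]+s*d[1],-s*d[0]+c*d[1],d[2]])
def tip_b(): 
    p,R,s=cur(); return w2b(p+R[:,0]*tips_ahead)
def go(tipb,tilt,tip=True):
    "print needed move so that fingertip centre is at tipb (box frame)"
    p,R,s=cur(); Rt=tgtR(tilt); tp=b2w(P,tipb)-Rt[:,0]*tips_ahead
    print("shift(cur axes)/60mm",np.round(R.T@(tp-p)/.06,2),"shift(after turn)",np.round(Rt.T@(tp-p)/.06,2),"turn deg",np.round(np.degrees(Ro.from_matrix(R.T@Rt).as_rotvec()),1),"tgt",np.round(tp,3))
E
python3 - <<'E'
from h import *
import h
p,R,s=cur(); print(np.round(R,2)); print(w2b(p))
for z in(1,-1):
    h.ZS=z; go((-.19,0,.26),0)
E
```

```text
[[-0.   -0.97  0.26]
 [ 0.    0.26  0.97]
 [-1.    0.    0.  ]]
[-0.53999456  0.70460192  0.24876485]
shift(cur axes)/60mm [-0.55 -9.44 -9.1 ] shift(after turn) [ -0.55  -5.83 -11.74] turn deg [-19.6   0.   -0. ] tgt [ 0.574 -0.045  0.282]
shift(cur axes)/60mm [-0.55 -9.44 -9.1 ] shift(after turn) [-0.55  5.83 11.74] turn deg [160.4  -0.   -0. ] tgt [ 0.574 -0.045  0.282]
```

```bash
python3 -m creep '[-0.3,0,0,-6.5,0,0,1, -0.3,0,0,-6.5,0,0,1, 0,0,0,-6.6,0,0,1, 0,-0.3,-0.6,0,0,0,1, 0,-0.37,-0.73,0,0,0,1, 0,-0.37,-0.73,0,0,0,1, 0,-0.37,-0.73,0,0,0,1, 0,-0.37,-0.73,0,0,0,1, 0,-0.37,-0.73,0,0,0,1, 0,-0.37,-0.73,0,0,0,1, 0,-0.37,-0.73,0,0,0,1, 0,-0.37,-0.73,0,0,0,1, 0,-0.37,-0.73,0,0,0,1, 0,-0.37,-0.73,0,0,0,1, 0,-0.37,-0.73,0,0,0,1, 0,-0.37,-0.73,0,0,0,1, 0,-0.37,-0.73,0,0,0,1, 0,0,0,0,0,0,1]' 30; python3 - <<'E'
from h import *
print(tip_b(),cur()[2]['q']); go((-.19,0,.24),0)
E
```

```text
clock: 3.0
eef_pos: [0.5239, 0.0454, 0.2847]
tcp_rot: [-1.266, 1.173, 1.263]
force: [-1.3, -0.7, -0.4]
opening: 0.0004
[-0.23240931  0.09431827  0.26266332] [-0.02517486  0.21515433 -0.13123478  1.82916133  0.03334355  1.09877599
  1.47727193]
shift(cur axes)/60mm [ 0.38 -0.72 -1.57] shift(after turn) [ 0.38 -0.71 -1.57] turn deg [-0.4 -0.1  0. ] tgt [ 0.574 -0.045  0.262]
```

```bash
python3 -m creep '[0,-0.24,-0.52,0,0,0,1, 0,-0.24,-0.52,0,0,0,1, 0,-0.24,-0.52,0,0,0,1, 0.2,0,0,0,0,0,1, 0.18,0,0,0,0,0,1, 0,0,0,0,0,0,1]'; python3 - <<'E'
from h import *
import cv2
print(tip_b(),cur()[2]['q']); go((-.19,0,.19),0)
for c in("top","side"):
    im=get_image(c)[30:300,110:430]; cv2.imwrite(f"pics/{c}1.png",cv2.resize(cv2.convertScaleAbs(im,alpha=1.8),None,fx=2.2,fy=2.2))
E
```

```text
clock: 3.75
eef_pos: [0.5717, -0.0377, 0.2605]
tcp_rot: [-1.269, 1.169, 1.274]
force: [0.2, -0.2, 0.8]
opening: 0.0005
[-0.19174351  0.00754976  0.23848896] [ 0.08287823  0.32266186 -0.07836285  1.74419851  0.02712643  1.07884454
  1.65123757]
shift(cur axes)/60mm [ 0.81 -0.03 -0.13] shift(after turn) [ 0.81 -0.03 -0.13] turn deg [ 0.1  0.1 -0.2] tgt [ 0.574 -0.045  0.212]
```

View pics/side1.png

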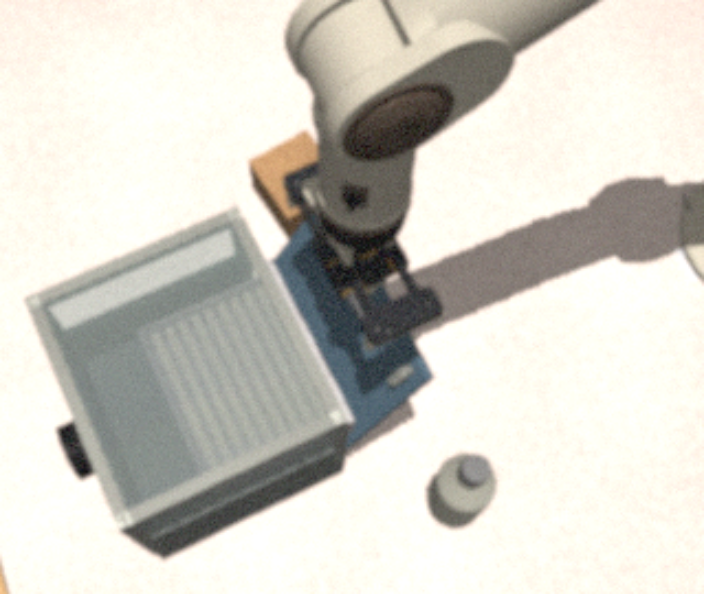

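View pics/top1.png

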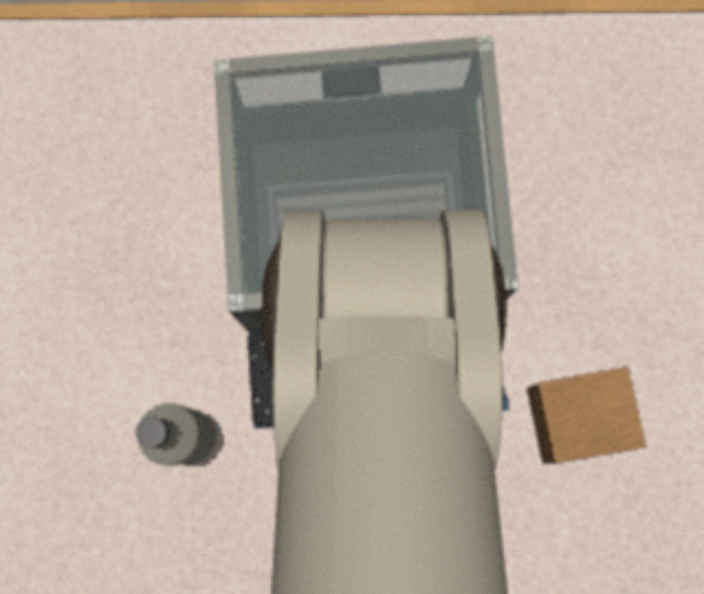

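The gripper stands just above the flap's inner face, clear of the roof. The bottle (top view, about 165,432) and the carton (590,415) have room. I'm going down slowly until contact.

```bash
python3 -m creep '[0.2,0,0,0,0,0,1, 0.2,0,0,0,0,0,1, 0.1,0,0,0,0,0,1, 0.1,0,0,0,0,0,1, 0.1,0,0,0,0,0,1]'; python3 - <<'E'
from h import *
print(tip_b(),cur()[2]['force'])
E
python3 -m creep '[0.1,0,0,0,0,0,1, 0.1,0,0,0,0,0,1, 0.1,0,0,0,0,0,1]';python3 - <<'E'
from h import *
print(tip_b(),cur()[2]['force'])
E
```

```text
clock: 4.47
eef_pos: [0.5731, -0.0397, 0.2196]
tcp_rot: [-1.269, 1.169, 1.269]
force: [0.3, 0.1, 0.8]
opening: 0.0007
[-0.19038869  0.00541623  0.19756166] [0.25711056 0.08292259 0.83147656]
clock: 4.85
eef_pos: [0.5741, -0.0397, 0.2024]
tcp_rot: [-1.271, 1.167, 1.268]
force: [1.3, 1.3, 2.8]
opening: 0.0004
[-0.18935091  0.00540389  0.18035573] [1.28211637 1.2745908  2.7911458 ]
```

```bash
python3 -m creep '[0.07,0.06,0,0,0,0,1, 0.07,0.07,0,0,0,0,1, 0.07,0.07,0,0,0,0,1, 0.07,0.07,0,0,0,0,1, 0.07,0.07,0,0,0,0,1, 0.07,0.07,0,0,0,0,1, 0.07,0.07,0,0,0,0,1, 0.07,0.07,0,0,0,0,1]'; python3 - <<'E'
from h import *
print(tip_b(),cur()[2]['force'])
E
python3 -m creep '[0.08,0.04,0,0,0,0,1, 0.08,0.04,0,0,0,0,1, 0.08,0.04,0,0,0,0,1, 0.08,0.04,0,0,0,0,1, 0.08,0.04,0,0,0,0,1, 0.08,0.04,0,0,0,0,1, 0.08,0.04,0,0,0,0,1]';python3 - <<'E'
from h import *
print(tip_b(),cur()[2]['force'])
E
```

```text
clock: 5.85
eef_pos: [0.5403, -0.0423, 0.168]
tcp_rot: [-1.27, 1.168, 1.269]
force: [2.0, 0.8, 1.0]
opening: 0.0005
[-0.22330096  0.00553823  0.14602165] [1.95072269 0.77290402 1.04768631]
clock: 6.72
eef_pos: [0.5236, -0.0437, 0.1344]
tcp_rot: [-1.27, 1.169, 1.269]
force: [1.7, -0.8, 1.5]
opening: 0.0004
[-0.24005836  0.00552962  0.11244948] [ 1.73621681 -0.84544595  1.49029725]
```

```bash
python3 -m creep '[0.06,0.03,0,0,0,0,1, 0.05,0.02,0,0,0,0,1, 0.04,0,0,0,0,0,1]';python3 -m creep '[0.04,0,0,0,0,0,1, 0.04,0,0,0,0,0,1]'; python3 - <<'E'
from h import *
import cv2
print(tip_b(),cur()[2]['force'])
for c in("side",):
    im=get_image(c)[100:300,150:400]; cv2.imwrite(f"pics/{c}2.png",cv2.resize(cv2.convertScaleAbs(im,alpha=1.8),None,fx=2.8,fy=2.8))
E
```

```text
clock: 7.1
eef_pos: [0.5217, -0.044, 0.1285]
tcp_rot: [-1.271, 1.168, 1.268]
force: [-9.5, 0.7, 38.4]
opening: 0.0004
clock: 7.35
eef_pos: [0.5218, -0.0439, 0.1278]
tcp_rot: [-1.271, 1.168, 1.267]
force: [-22.8, 2.0, 77.4]
opening: 0.0005
[-0.24181115  0.00544351  0.10582639] [-22.78870487   2.01372657  77.41019676]
```

View pics/side2.png

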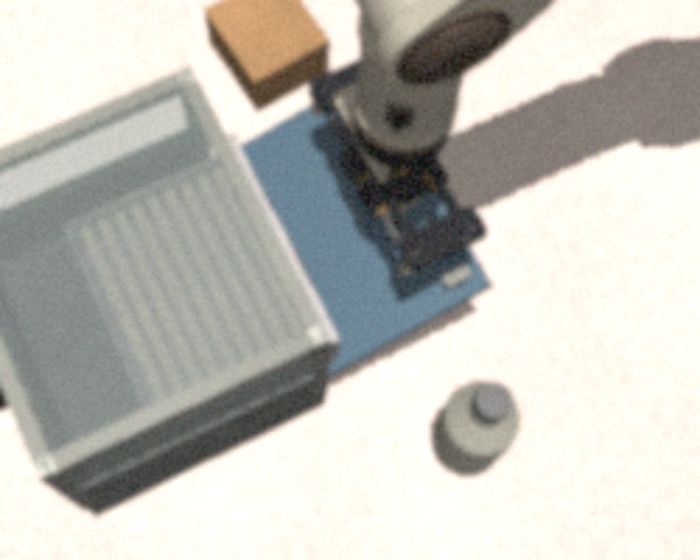

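The flap is on its stop, but my last two rows took the force to about 80 N. That was too hard: the arm is stiff, roughly 16 N/mm. I'm backing off now. Later contacts get smaller steps and a check in between.

```bash
python3 -m creep '[-0.1,0,0,0,0,0,1, -0.1,0,0,0,0,0,1, -0.5,0.2,0,0,0,0,1, -0.5,0.3,0,0,0,0,1, -0.5,0.3,0,0,0,0,1]';  python3 - <<'E'
from h import *
import cv2
print(tip_b(),cur()[2]['force'])
for c in("side","top"):
    im=get_image(c)[100:300,150:400]; cv2.imwrite(f"pics/{c}3.png",cv2.resize(cv2.convertScaleAbs(im,alpha=1.8),None,fx=2.8,fy=2.8))
    for q in("flap_edge","drawer_front","flap_hinge"): print(c,q,[(d['location'],round(d['conf'],2)) for d in spot_point(c,q)[:2]])
    k=calibration(c)
    print(proj(k,b2w(P,flap_pt(1.3,(0,0,0)))),[proj(k,b2w(P,flap_pt(t,(.006,y,0)))) for t in (1.2,1.3) for y in(.12,-.12)])
for t in(0,20,40): go((-.22,0,.17),t)
E
```

```text
clock: 8.02
eef_pos: [0.4713, -0.048, 0.2229]
tcp_rot: [-1.268, 1.171, 1.271]
force: [-0.3, 0.4, 0.4]
opening: 0.0003
[-0.29256394  0.00559173  0.20088118] [-0.29137505  0.42236579  0.43945843]
side flap_edge [([303.3, 162.0], 0.79)]
side drawer_front [([248.4, 186.2], 0.46)]
side flap_hinge [([247.6, 192.7], 0.73)]
[303.8373033  162.59088832] [array([325.29600405, 200.79846265]), array([280.39877401, 122.86263244]), array([326.44856654, 201.75534199]), array([282.10912745, 124.85808836])]
top flap_edge []
top drawer_front [([277.6, 185.4], 0.94), ([279.0, 180.0], 0.45)]
top flap_hinge [([275.6, 184.3], 0.56)]
[284.02370325 250.84379854] [array([230.29667534, 251.6009451 ]), array([338.32515036, 243.94752264]), array([231.23076822, 253.95558194]), array([337.34301408, 246.45978282])]
shift(cur axes)/60mm [ 0.49 -1.2  -0.1 ] shift(after turn) [ 0.49 -1.19 -0.1 ] turn deg [-0.   0.  -0.1] tgt [ 0.544 -0.048  0.192]
shift(cur axes)/60mm [ 0.51 -1.07 -0.1 ] shift(after turn) [ 0.85 -0.83 -0.1 ] turn deg [ -0.    0.  -20.1] tgt [ 0.537 -0.048  0.191]
shift(cur axes)/60mm [ 0.58 -0.96 -0.1 ] shift(after turn) [ 1.06 -0.36 -0.1 ] turn deg [ -0.    0.  -40.1] tgt [ 0.53  -0.049  0.187]
```

View pics/side3.png

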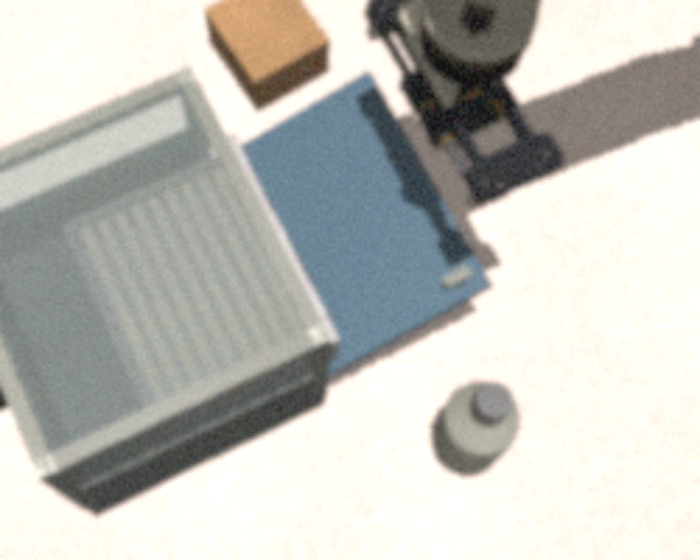

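View pics/top3.png

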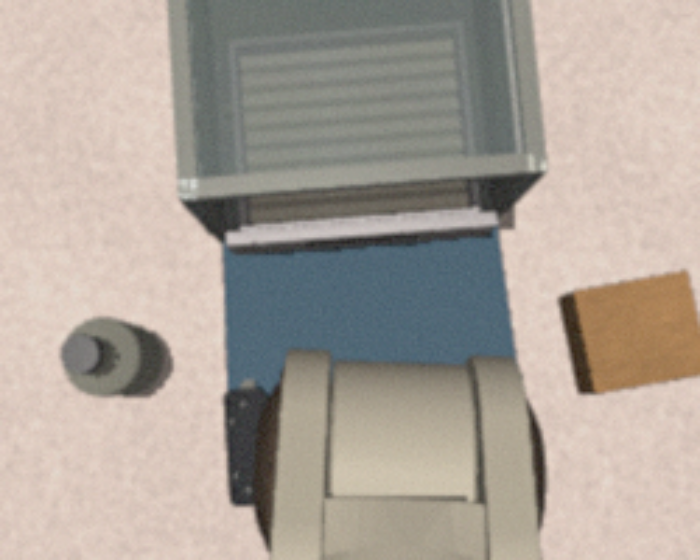

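Flap fully down: its corner in the side view at (325,202) matches the predicted 1.3 rad. The drawer's front edge in the top view (231,188) puts it about 43 mm out. Next I tilt the tool.

```bash
python3 -m creep '[0,0,0,0,0,-10.5,1, 0,0,0,0,0,-10.5,1, 0,0,0,0,0,-10.5,1, 0,0,0,0,0,-10.5,1, 0,0,0,0,0,0,1]';  python3 - <<'E'
from h import *
p,R,s=cur();print(tip_b(),s['force'],s['q'],R[:,0])
go((-.185,0,.12),42)
E
```

```text
clock: 9.05
eef_pos: [0.4883, -0.0388, 0.2362]
tcp_rot: [-1.463, 0.686, 0.824]
force: [-0.1, -0.2, -0.3]
opening: 0.0006
[-0.26226906  0.01370053  0.21807576] [-0.06009589 -0.18669558 -0.30169782] [ 0.37862485 -0.0558816  -0.25695434  2.41518849 -0.66342395  0.23409184
  2.37802249] [ 0.56639282  0.06270156 -0.82174673]
shift(cur axes)/60mm [ 2.08 -0.08 -0.25] shift(after turn) [ 2.07  0.18 -0.22] turn deg [-0.3  0.9 -7.3] tgt [ 0.564 -0.046  0.136]
```

```bash
python3 -m creep '[0.25,-0.1,-0.06,0,0,0,1, 0.3,-0.1,-0.06,0,0,0,1, 0.3,0,-0.06,0,0,0,1, 0.3,0,-0.06,0,0,-2,1, 0,0,0,0,0,-4,1, 0,0,0,0,0,0,1]';  python3 - <<'E'
from h import *
p,R,s=cur();print(tip_b(),s['force'],s['q'],R[:,0])
go((-.185,0,.12),42)
E
```

```text
clock: 9.8
eef_pos: [0.5366, -0.0513, 0.2232]
tcp_rot: [-1.452, 0.663, 0.821]
force: [-0.2, -0.5, 0.4]
opening: 0.0006
[-0.21496596 -0.00239888  0.20529259] [-0.22736203 -0.52490277  0.35887396] [ 0.49404366  0.07791587 -0.35322324  2.3345029  -0.81659093  0.19206276
  2.56636332] [ 0.5775918   0.08022532 -0.81237406]
shift(cur axes)/60mm [ 1.45  0.46 -0.  ] shift(after turn) [1.39 0.62 0.05] turn deg [-0.8  1.8 -6.4] tgt [ 0.564 -0.046  0.136]
```

```bash
python3 -m creep '[-0.1,-0.1,0,0,0,8,1, 0,-0.1,0,0,0,8,1, 0,0,0,0,0,0,1]';  python3 - <<'E'
from h import *
p,R,s=cur();print(tip_b(),s['force'],s['q'],R[:,0])
go((-.18,0,.15),20)
E
```

```text
clock: 10.18
eef_pos: [0.5471, -0.0383, 0.2324]
tcp_rot: [-1.401, 0.773, 0.986]
force: [0.3, 0.6, -0.7]
opening: 0.0003
[-0.2068009   0.01045418  0.21256973] [ 0.31642345  0.58932466 -0.66916483] [ 0.2784851   0.11195507 -0.17622078  2.17438999 -0.29175976  0.45001857
  2.02171322] [ 0.42040106  0.09997198 -0.90181403]
shift(cur axes)/60mm [ 1.12  0.01 -0.22] shift(after turn) [ 1.13 -0.1  -0.15] turn deg [0.7 3.7 5.4] tgt [ 0.576 -0.045  0.171]
```

```bash
python3 -m creep '[0.28,0,-0.05,0,1.8,0,1, 0.28,0,-0.05,0,1.8,0,1, 0.28,0,-0.05,0,0,0,1, 0.28,0,-0.05,0,0,0,1, 0,0,0,0,0,0,1]';  python3 - <<'E'
from h import *
p,R,s=cur();print(tip_b(),s['force'],s['q'],R[:,0])
go((-.165,0,.10),25)
go((-.165,0,.10),32)
E
```

```text
clock: 10.8
eef_pos: [0.5719, -0.046, 0.1678]
tcp_rot: [-1.432, 0.824, 0.95]
force: [-0.3, 0.3, -0.5]
opening: 0.0004
[-0.1827604  -0.00060811  0.14790923] [-0.33176634  0.25019257 -0.52002536] [ 0.19956125  0.25674012 -0.13875047  2.18030402 -0.12732505  0.27769684
  1.84767041] [ 0.42130338  0.03926371 -0.90606943]
shift(cur axes)/60mm [0.85 0.07 0.01] shift(after turn) [0.85 0.07 0.01] turn deg [0.3 0.2 0. ] tgt [ 0.59  -0.044  0.12 ]
shift(cur axes)/60mm [0.85 0.11 0.01] shift(after turn) [0.83 0.22 0.01] turn deg [ 0.3  0.3 -7. ] tgt [ 0.587 -0.044  0.119]
```

```bash
cat > fit.py <<'E'
import numpy as np, itertools
from scipy.spatial.transform import Rotation as Ro
from scipy.optimize import least_squares
D=[([-1.04780041,0.50189884,-0.42680084,1.55146695,0.22078121,1.13830473,-0.21031998],[0.16683162,0.62752495,0.24764015],[-1.01695455,1.32265592,1.01503131]),
([-0.02517486,0.21515433,-0.13123478,1.82916133,0.03334355,1.09877599,1.47727193],[0.5239,0.0454,0.2847],[-1.266,1.173,1.263]),
([0.08287823,0.32266186,-0.07836285,1.74419851,0.02712643,1.07884454,1.65123757],[0.5717,-0.0377,0.2605],[-1.269,1.169,1.274]),
([0.37862485,-0.0558816,-0.25695434,2.41518849,-0.66342395,0.23409184,2.37802249],[0.4883,-0.0388,0.2362],[-1.463,0.686,0.824]),
([0.49404366,0.07791587,-0.35322324,2.3345029,-0.81659093,0.19206276,2.56636332],[0.5366,-0.0513,0.2232],[-1.452,0.663,0.821]),
([0.2784851,0.11195507,-0.17622078,2.17438999,-0.29175976,0.45001857,2.02171322],[0.5471,-0.0383,0.2324],[-1.401,0.773,0.986]),
([0.19956125,0.25674012,-0.13875047,2.18030402,-0.12732505,0.27769684,1.84767041],[0.5719,-0.046,0.1678],[-1.432,0.824,0.95])]
Q=[np.array(d[0]) for d in D];X=[np.array(d[1]) for d in D];RR=[Ro.from_rotvec(d[2]) for d in D]
ax='zyzyzyz'
def rots(q,s): return [Ro.from_euler(ax[i],s[i]*q[i]) for i in range(7)]
def fk(q,s,v):
    R=Ro.from_rotvec([0,0,v[0]]); p=np.array([0,0,0.])
    L=v[4:].reshape(-1,3)
    p=p+R.apply(L[0])
    for i,r in enumerate(rots(q,s)):
        R=R*r; 
        if i in(1,2,3,4,5,6): p=p+R.apply(L[i])
    return p,R*Ro.from_rotvec(v[1:4])
def run():
  best=None
  for s in itertools.product([1,-1],[1],[1,-1],[1],[1,-1],[1],[1,-1]):
   for t0 in ([0,np.pi/2,0],[2.2,0,2.2],[0,-np.pi/2,0],[0,-np.pi/2,1],[-1.2,1.2,1.2]):
    def fr(w):
        r=[]
        for q,R in zip(Q,RR):
            Rm=Ro.from_rotvec([0,0,w[0]])
            for k in rots(q,s): Rm=Rm*k
            r+=list((R.inv()*Rm*Ro.from_rotvec(w[1:4])).as_rotvec())
        return r
    o=least_squares(fr,[0]+t0)
    if best is None or o.cost<best[0]: best=(o.cost,s,o.x)
  c,s,w=best
  def f(v):
    r=[]
    for q,x,R in zip(Q,X,RR):
        p,Rm=fk(q,s,v); r+=list((p-x)*1000)+list((R.inv()*Rm).as_rotvec()*300)
    return r+list(v[4:]*.05)
  v=np.zeros(25);v[:4]=w; v[4:].reshape(-1,3)[:,2]=[.3,0,.4,0,.4,0,.2]
  o=least_squares(f,v)
  return c,s,o.x,np.array(o.fun[:42]).reshape(-1,6)
if __name__=="__main__":
  c,s,v,r=run(); print(c,s); print(np.round(v[:4],3));print(np.round(v[4:].reshape(-1,3),3)); print(np.round(r,1))
  np.savez("fk.npz",s=s,v=v)
E
time python3 fit.py
```

```text
4.757069131813206e-07 (-1, 1, -1, 1, -1, 1, -1)
[ 0.     0.    -1.571 -0.   ]
[[-0.    -0.     0.347]
 [ 0.001 -0.014  0.253]
 [-0.001 -0.006  0.253]
 [ 0.    -0.006  0.236]
 [-0.    -0.     0.236]
 [ 0.    -0.     0.171]
 [ 0.    -0.     0.171]]
[[-0.  -0.  -0.   0.  -0.  -0. ]
 [ 0.   0.   0.   0.1  0.   0. ]
 [-0.  -0.   0.  -0.   0.1  0. ]
 [ 0.   0.  -0.  -0.1 -0.1 -0. ]
 [-0.  -0.  -0.  -0.   0.1 -0. ]
 [-0.   0.   0.  -0.   0.   0. ]
 [ 0.   0.  -0.   0.1 -0.1 -0. ]]
real	0m13.963s
user	0m13.857s
sys	0m0.195s
```

```bash
cat > ik.py <<'E'
from h import *
import h, fit
d=np.load("fk.npz"); S,V=d['s'],d['v']
lo=np.array([-2.88,-.31,-1.54,.2,-1.41,.19,-2.57])+.02; hi=np.array([2.88,2.03,1.56,2.42,4.55,2.02,2.57])-.02
from scipy.optimize import least_squares
def ik(tipb,tilt,q0,yaw=0,w=.01):
    Rt=Ro.from_matrix(tgtR(tilt)); Rt=Ro.from_rotvec([0,0,np.radians(yaw)])*Rt
    tp=b2w(P,tipb)-Rt.apply([tips_ahead,0,0])
    def f(q):
        p,R=fit.fk(q,S,V); return np.r_[(p-tp)*100,(Rt.inv()*R).as_rotvec()*20,(q-q0)*w]
    o=least_squares(f,np.clip(q0,lo+.001,hi-.001),bounds=(lo,hi)); p,R=fit.fk(o.x,S,V)
    return o.x,np.linalg.norm(p-tp)*1000,np.degrees((Rt.inv()*R).magnitude())
E
python3 - <<'E'
from ik import *
q0=cur()[2]['q']
for tip in((-.15,0,.10),(-.12,0,.1),(-.102,0,.10)):
  for tilt in(25,30,35,40,45):
    q,e,a=ik(tip,tilt,q0); print(tip,tilt,np.round(q,2),round(e,1),round(a,1))
h.ZS=-1
print()
for tip in((-.15,0,.10),(-.102,0,.10)):
  for tilt in(25,35,40,45,50):
    for q5 in(0,3.14,1.57):
      q1=q0.copy();q1[4]=q5; q1[6]=-1 
      q,e,a=ik(tip,tilt,q1); print(tip,tilt,np.round(q,2),round(e,1),round(a,1))
E
```

```text
(-0.15, 0, 0.1) 25 [-0.06  0.39  0.14  2.14 -0.56  0.21  2.24] 0.0 0.0
(-0.15, 0, 0.1) 30 [-0.14  0.39  0.24  2.16 -0.88  0.21  2.55] 3.6 3.4
(-0.15, 0, 0.1) 35 [-0.09  0.38  0.2   2.17 -0.88  0.21  2.55] 8.7 8.0
(-0.15, 0, 0.1) 40 [-0.03  0.37  0.14  2.16 -0.87  0.21  2.55] 13.7 12.6
(-0.15, 0, 0.1) 45 [ 0.05  0.36  0.06  2.16 -0.85  0.21  2.55] 18.7 17.3
(-0.12, 0, 0.1) 25 [ 0.12  0.43 -0.08  2.07 -0.11  0.21  1.81] 0.0 0.0
(-0.12, 0, 0.1) 30 [-0.14  0.43  0.24  2.11 -0.9   0.21  2.55] 2.5 2.4
(-0.12, 0, 0.1) 35 [-0.11  0.42  0.2   2.11 -0.89  0.21  2.55] 7.4 7.1
(-0.12, 0, 0.1) 40 [-0.06  0.41  0.16  2.11 -0.89  0.21  2.55] 12.3 11.8
(-0.12, 0, 0.1) 45 [ 0.    0.41  0.1   2.11 -0.87  0.21  2.55] 17.1 16.5
(-0.102, 0, 0.1) 25 [ 0.11  0.45 -0.07  2.03 -0.1   0.23  1.8 ] 0.0 0.0
(-0.102, 0, 0.1) 30 [-0.14  0.45  0.23  2.08 -0.91  0.21  2.55] 1.9 1.8
(-0.102, 0, 0.1) 35 [-0.11  0.44  0.21  2.08 -0.9   0.21  2.55] 6.7 6.5
(-0.102, 0, 0.1) 40 [-0.07  0.44  0.17  2.08 -0.9   0.21  2.55] 11.4 11.2
(-0.102, 0, 0.1) 45 [-0.02  0.43  0.12  2.08 -0.88  0.21  2.55] 16.2 15.9

(-0.15, 0, 0.1) 2
[... 1443 characters left out ...]
  0.54 -0.69  2.09  1.27  0.21 -2.55] 4.0 3.9
(-0.102, 0, 0.1) 40 [-0.08  0.44  0.2   2.12 -1.39  0.21 -0.07] 8.5 8.3
(-0.102, 0, 0.1) 40 [-0.29  0.49  0.43  2.24  3.94  0.37  0.81] 0.0 0.0
(-0.102, 0, 0.1) 40 [ 0.76  0.58 -0.8   2.1   1.34  0.21 -2.55] 8.4 8.2
(-0.102, 0, 0.1) 45 [ 0.04  0.44  0.09  2.11 -1.39  0.21 -0.02] 13.1 12.9
(-0.102, 0, 0.1) 45 [-0.36  0.54  0.52  2.29  3.76  0.54  0.95] 0.0 0.0
(-0.102, 0, 0.1) 45 [ 0.89  0.64 -0.91  2.1   1.43  0.21 -2.55] 12.6 12.3
(-0.102, 0, 0.1) 50 [ 0.22  0.44 -0.08  2.11 -1.39  0.21  0.05] 17.7 17.4
(-0.102, 0, 0.1) 50 [-0.39  0.6   0.55  2.34  3.64  0.71  1.05] 0.0 0.0
(-0.102, 0, 0.1) 50 [ 1.3   1.51 -1.52  2.24  2.23  0.88 -2.55] 13.1 9.0
```

```bash
cat > plan.py <<'E'
from ik import *
def path(tcp,q5s,q6s,q0,q3=None):
    out=[];q=q0.copy()
    for a,b in zip(q5s,q6s):
        def f(q):
            p,R=fit.fk(q,S,V); M=R.as_matrix()
            z=M[:,2]; c,s=np.cos(P[2]),np.sin(P[2]); 
            return np.r_[(p-tcp)*100,(z[:2]@[c,s])*10,(q[4]-a)*10,(q[5]-b)*10,(q[2]-(q0[2] if q3 is None else q3))*1]
        q=least_squares(f,np.clip(q,lo,hi),bounds=(lo,hi)).x; out.append(q)
    return out
E
python3 - <<'E'
from plan import *
q0=cur()[2]['q']
tcp=b2w(P,(-.23,0,.27)); 
n=15
q5=np.linspace(-.13,3.4,n); q6=np.r_[np.full(n,.3)]
for q in path(tcp,q5,q6,q0,0.0):
    p,R=fit.fk(q,S,V); M=R.as_matrix(); x=w2b(M[:,0]+[P[0],P[1],0]); 
    print(np.round(q,2),np.round((p-tcp)*1000,1),"dir",np.round(x,2),"z",np.round(M[:,2],2))
E
```

```text
[ 0.06 -0.04 -0.    2.29 -0.13  0.3   1.85] [0. 0. 0.] dir [ 0.55 -0.04 -0.83] z [-0.08  1.   -0.05]
[ 0.02 -0.04 -0.    2.29  0.12  0.3   1.6 ] [-0.  0. -0.] dir [ 0.55 -0.09 -0.83] z [-0.08  0.99 -0.11]
[-0.03 -0.04 -0.    2.3   0.37  0.3   1.35] [-0.  0. -0.] dir [ 0.55 -0.14 -0.82] z [-0.08  0.98 -0.17]
[-0.07 -0.04 -0.    2.32  0.63  0.3   1.1 ] [-0.  0. -0.] dir [ 0.57 -0.18 -0.8 ] z [-0.08  0.97 -0.22]
[-0.11 -0.04 -0.    2.35  0.88  0.3   0.86] [-0.  0. -0.] dir [ 0.59 -0.21 -0.78] z [-0.08  0.96 -0.26]
[-0.13 -0.05 -0.    2.38  1.13  0.3   0.61] [-0. -0. -0.] dir [ 0.62 -0.24 -0.75] z [-0.08  0.95 -0.3 ]
[ 0.09 -0.03 -0.24  2.4   1.37  0.31  0.38] [ 1.7 -0.2 -0.2] dir [ 0.64 -0.26 -0.72] z [-0.08  0.94 -0.34]
[ 0.72 -0.01 -0.86  2.4   1.59  0.3   0.18] [ 7.2 -0.6 -1. ] dir [ 0.67 -0.26 -0.7 ] z [-0.08  0.93 -0.35]
[ 1.1   0.02 -1.18  2.4   1.82  0.23 -0.03] [14.5 -1.3 -2.1] dir [ 0.69 -0.21 -0.69] z [-0.08  0.95 -0.3 ]
[ 1.28  0.07 -1.32  2.4   2.06  0.21 -0.25] [21.6 -2.  -3.1] dir [ 0.72 -0.17 -0.68] z [-0.08  0.97 -0.24]
[ 1.38  0.16 -1.39  2.4   2.31  0.21 -0.46] [29.1 -2.6 -4.2] dir [ 0.74 -0.11 -0.66] z [-0.08  0.98 -0.16]
[ 1.45  0.27 -1.42  2.4   2.57  0.21 -0.69] [35.5 -3.2 -5.1] dir [ 0.77 -0.03 -0.64] z [-0.08  1.   -0.05]
[ 1.49  0.37 -1.42  2.4   2.86  0.21 -0.96] [39.8 -3.6 -5.7] dir [ 0.79  0.04 -0.61] z [-0.08  0.99  0.07]
[ 1.51  0.42 -1.4   2.4   3.16  0.21 -1.27] [40.8 -3.7 -5.8] dir [ 0.8   0.1  -0.59] z [-0.08  0.98  0.16]
[ 1.5   0.37 -1.35  2.4   3.46  0.21 -1.59] [38.4 -3.5 -5.5] dir [ 0.8   0.11 -0.59] z [-0.08  0.98  0.18]
```

```bash
python3 - <<'E'
from plan import *
q0=cur()[2]['q']
n=15
q5=np.linspace(-.13,3.4,n); q6=np.r_[np.full(n,.27)]
for t in((-.17,.3),(-.13,.3),(-.15,.35),(-.1,.3),(-.1,.35),(-.15,.4),(-.1,.45)):
  tcp=b2w(P,(t[0],0,t[1])); 
  qs=path(tcp,q5,q6,q0,0.0); e=[np.linalg.norm(fit.fk(q,S,V)[0]-tcp)*1000 for q in qs]
  print(t,round(max(e),1)); 
  for i in(0,7,14):print(np.round(qs[i],2),np.round(fit.fk(qs[i],S,V)[1].as_matrix()[:,0],2))
E
```

```text
(-0.17, 0.3) 1.9
[ 0.05  0.02 -0.    2.2  -0.13  0.27  1.83] [ 0.61  0.01 -0.79]
[-0.13  0.01  0.    2.33  1.63  0.27  0.15] [ 0.73 -0.18 -0.66]
[ 0.28  0.03 -0.21  2.4   3.4   0.25 -1.66] [ 0.82  0.01 -0.58]
(-0.13, 0.3) 0.0
[ 0.04  0.09 -0.    2.12 -0.13  0.27  1.82] [ 0.62  0.01 -0.79]
[-0.12  0.09  0.    2.25  1.63  0.27  0.16] [ 0.73 -0.18 -0.66]
[ 0.06  0.09  0.    2.34  3.4   0.27 -1.67] [ 0.83  0.02 -0.56]
(-0.15, 0.35) 0.0
[ 0.04 -0.03 -0.    2.16 -0.13  0.27  1.84] [ 0.68  0.01 -0.74]
[-0.12 -0.04  0.    2.29  1.63  0.27  0.2 ] [ 0.78 -0.17 -0.6 ]
[ 0.06 -0.03  0.    2.38  3.4   0.27 -1.65] [ 0.87  0.01 -0.5 ]
(-0.1, 0.3) 0.0
[ 0.03  0.15 -0.    2.06 -0.13  0.27  1.82] [ 0.62  0.01 -0.78]
[-0.12  0.14  0.    2.19  1.63  0.27  0.16] [ 0.74 -0.18 -0.65]
[ 0.05  0.15  0.    2.28  3.4   0.27 -1.68] [ 0.83  0.02 -0.56]
(-0.1, 0.35) 0.0
[ 0.03  0.07 -0.    2.06 -0.13  0.27  1.82] [ 0.68  0.01 -0.74]
[-0.12  0.06  0.    2.19  1.63  0.27  0.2 ] [ 0.78 -0.17 -0.6 ]
[ 0.05  0.07  0.    2.28  3.4   0.27 -1.67] [ 0.87  0.02 -0.5 ]
(-0.15, 0.4) 0.0
[ 0.04 -0.1  -0.    2.16 -0.13  0.27  1.84] [ 0.73  0.   -0.68]
[-0.12 -0.12  0.    2.29  1.63  0.27  0.25] [ 0.83 -0.16 -0.53]
[ 0.06 -0.1   0.    2.38  3.4   0.27 -1.62] [ 0.9   0.01 -0.43]
(-0.1, 0.45) 0.0
[ 0.03 -0.07 -0.    2.05 -0.13  0.27  1.84] [ 0.78  0.01 -0.63]
[-0.12 -0.08  0.    2.18  1.63  0.27  0.31] [ 0.86 -0.16 -0.47]
[ 0.05 -0.06  0.    2.27  3.4   0.27 -1.62] [ 0.93  0.02 -0.36]
```

```bash
python3 -m creep '[-0.38,-0.17,0,0,0,0,1, -0.38,-0.18,0,0,0,0,1, -0.38,-0.17,0,0,0,0,1, -0.38,-0.18,0,0,0,0,1, -0.11,-0.39,0,0,0,0,1, -0.11,-0.39,0,0,0,0,1, -0.11,-0.39,0,0,0,0,1, -0.11,-0.39,0,0,0,0,1, -0.11,-0.39,0,0,0,0,1, 0,0,0,0,0,-8,1, 0,0,0,0,0,-8,1, 0,0,0,0,0,0,1]' | head -2;  cat > sw.py <<'E'
from plan import *
import sys
p,R,s=cur(); q0=s['q']; print(np.round(q0,3),np.round(w2b(p),3),R[:,0].round(2),s['force'].round(1))
tcp=b2w(P,(-.1,0,.35)); A,B,n=map(float,sys.argv[1:4]); n=int(n); c6=float(sys.argv[4])
qs=path(tcp,np.linspace(A,B,n),np.full(n,c6),q0,0.0 if len(sys.argv)<6 else float(sys.argv[5]))
Rp,pp=Ro.from_matrix(R),p
for q in qs:
    pn,Rn=fit.fk(q,S,V)
    print("[",*np.round(Rp.inv().apply(pn-pp)/.06,2),*np.round(np.degrees((Rp.inv()*Rn).as_rotvec()),1),"]",np.round(q,2)); Rp,pp=Rn,pn
E
python3 sw.py -.13 3.4 13 .3
```

```text
clock: 12.3
eef_pos: [0.6605, -0.0387, 0.3472]
[ 0.242  0.083 -0.178  2.036 -0.282  0.329  1.962] [-0.103 -0.001  0.347] [ 0.65  0.06 -0.76] [-0.1 -0.1 -0.2]
[ -0.0 -0.07 0.01 -1.9 2.6 -0.6 ] [ 0.04  0.07 -0.    2.05 -0.13  0.3   1.82]
[ -0.0 -0.0 0.0 -2.8 3.2 0.4 ] [-0.01  0.07 -0.    2.05  0.16  0.3   1.55]
[ 0.0 0.0 -0.0 -2.8 3.2 -0.4 ] [-0.05  0.07 -0.    2.06  0.46  0.3   1.29]
[ -0.0 0.0 0.0 -2.7 2.9 -1.2 ] [-0.09  0.07 -0.    2.09  0.75  0.3   1.03]
[ 0.0 0.0 -0.0 -2.4 2.5 -1.9 ] [-0.12  0.07  0.    2.12  1.05  0.3   0.76]
[ 0.0 -0.0 0.0 -1.9 1.8 -2.4 ] [-0.13  0.06  0.    2.16  1.34  0.3   0.49]
[ -0.0 0.0 0.0 -1.2 1.0 -2.8 ] [-0.14  0.06  0.    2.19  1.64  0.3   0.22]
[ 0.0 -0.0 -0.0 -0.3 0.2 -2.9 ] [-0.13  0.07  0.    2.23  1.93  0.3  -0.07]
[ -0.0 0.0 -0.0 0.9 -0.6 -2.7 ] [-0.1   0.07  0.    2.26  2.22  0.3  -0.36]
[ 0.0 -0.0 0.0 2.1 -1.4 -2.4 ] [-0.07  0.07  0.    2.28  2.52  0.3  -0.66]
[ -0.0 0.0 -0.0 3.3 -2.0 -1.8 ] [-0.03  0.07  0.    2.3   2.81  0.3  -0.99]
[ 0.0 0.0 0.0 4.4 -2.5 -1.1 ] [ 0.01  0.07  0.    2.3   3.11  0.3  -1.32]
[ -0.0 -0.0 -0.0 4.9 -2.7 -0.2 ] [ 0.06  0.07  0.    2.29  3.4   0.3  -1.67]
```

```bash
python3 -m creep '[0,-0.07,0,-1.9,2.6,-0.6,1, 0,0,0,-1.4,1.6,0.2,1, 0,0,0,-1.4,1.6,0.2,1, 0,0,0,-1.4,1.6,-0.2,1, 0,0,0,-1.4,1.6,-0.2,1]' | head -1;  python3 sw.py .46 3.4 12 .3
```

```text
clock: 12.92
[-0.02   0.072 -0.031  2.052  0.465  0.304  1.286] [-0.095 -0.001  0.355] [ 0.68 -0.1  -0.73] [ 0.  -0.4 -0.1]
[ -0.0 0.11 0.04 -0.0 -0.1 0.3 ] [-0.05  0.07 -0.    2.06  0.46  0.3   1.29]
[ -0.0 -0.0 -0.0 -2.4 2.7 -1.1 ] [-0.09  0.07 -0.    2.09  0.73  0.3   1.05]
[ 0.0 0.0 0.0 -2.2 2.3 -1.7 ] [-0.11  0.07  0.    2.11  0.99  0.3   0.81]
[ 0.0 0.0 0.0 -1.8 1.8 -2.1 ] [-0.13  0.06  0.    2.15  1.26  0.3   0.56]
[ -0.0 0.0 -0.0 -1.3 1.2 -2.4 ] [-0.14  0.06  0.    2.18  1.53  0.3   0.32]
[ -0.0 -0.0 -0.0 -0.6 0.5 -2.6 ] [-0.13  0.06  0.    2.21  1.8   0.3   0.06]
[ 0.0 -0.0 0.0 0.3 -0.2 -2.6 ] [-0.12  0.07  0.    2.24  2.06  0.3  -0.2 ]
[ -0.0 0.0 0.0 1.2 -0.9 -2.4 ] [-0.09  0.07  0.    2.27  2.33  0.3  -0.47]
[ 0.0 -0.0 0.0 2.3 -1.5 -2.0 ] [-0.06  0.07  0.    2.29  2.6   0.3  -0.75]
[ -0.0 -0.0 -0.0 3.3 -2.0 -1.5 ] [-0.02  0.07  0.    2.3   2.87  0.3  -1.05]
[ 0.0 -0.0 0.0 4.1 -2.3 -0.9 ] [ 0.02  0.07  0.    2.3   3.13  0.3  -1.35]
[ -0.0 0.0 0.0 4.4 -2.5 -0.2 ] [ 0.06  0.07  0.    2.29  3.4   0.3  -1.67]
```

Tracks the plan exactly; continuing.

```bash
python3 -m creep '[0,0.11,0.04,0,0,0.3,1, 0,0,0,-2.4,2.7,-1.1,1, 0,0,0,-2.2,2.3,-1.7,1, 0,0,0,-1.8,1.8,-2.1,1, 0,0,0,-1.3,1.2,-2.4,1, 0,0,0,-0.6,0.5,-2.6,1, 0,0,0,0.3,-0.2,-2.6,1]' | head -1;  python3 sw.py 2.3 3.7 6 .3
```

```text
clock: 13.8
[-0.188  0.064  0.07   2.25   2.089  0.302 -0.229] [-0.1   0.    0.35] [ 0.83 -0.17 -0.54] [ 1.  -0.6 -0.3]
[ -0.0 -0.0 -0.01 0.9 -0.9 -1.9 ] [-0.1   0.07  0.    2.27  2.3   0.3  -0.44]
[ -0.0 0.0 -0.0 2.3 -1.5 -2.2 ] [-0.06  0.07  0.    2.29  2.58  0.3  -0.73]
[ 0.0 -0.0 -0.0 3.4 -2.0 -1.6 ] [-0.02  0.07  0.    2.3   2.86  0.3  -1.04]
[ -0.0 -0.0 0.0 4.3 -2.4 -0.9 ] [ 0.02  0.07  0.    2.3   3.14  0.3  -1.36]
[ -0.0 0.0 0.0 4.7 -2.6 -0.1 ] [ 0.06  0.07  0.    2.29  3.42  0.3  -1.69]
[ -0.0 -0.0 0.0 4.5 -2.5 0.7 ] [ 0.1   0.08  0.    2.28  3.7   0.3  -2.02]
```

```bash
python3 -m creep '[0,0,0,0.9,-0.9,-1.9,1, 0,0,0,2.3,-1.5,-2.2,1, 0,0,0,3.4,-2,-1.6,1, 0,0,0,4.3,-2.4,-0.9,1, 0,0,0,4,-2.2,-0.1,1, 0,0,0,0,0,0,1]' | head -1;  python3 - <<'E'
from ik import *
p,R,s=cur(); q=s['q']; print(q.round(2),w2b(p),R.round(2))
for tip,t in(((-.17,0,.25),50),((-.17,0,.2),45),((-.165,0,.11),45),((-.102,0,.11),45),((-.15,0,.11),40),((-.102,0,.11),40),((-.30,0,.2),45),((-.30,0,.08),45),((-.29,0,.08),60),((-.14,0,.2),45)):
    for w in(0.01,):
        qq,e,a=ik(tip,t,q,w=w); print(tip,t,qq.round(2),round(e,1),round(a,1))
go((-.17,0,.25),50)
E
```

```text
clock: 14.55
[ 0.13  0.07 -0.09  2.29  3.28  0.28 -1.54] [-0.09971784 -0.00161872  0.3503461 ] [[ 0.87 -0.48 -0.08]
 [ 0.01 -0.14  0.99]
 [-0.49 -0.86 -0.12]]
(-0.17, 0, 0.25) 50 [ 0.52  0.07 -0.4   2.4   3.78  0.23 -2.05] 0.0 0.0
(-0.17, 0, 0.2) 45 [ 0.25  0.16 -0.14  2.39  3.74  0.21 -2.  ] 0.0 0.0
(-0.165, 0, 0.11) 45 [ 0.63  0.46 -0.58  2.4   3.02  0.43 -1.16] 0.0 0.0
(-0.102, 0, 0.11) 45 [ 0.2   0.46 -0.14  2.28  3.33  0.37 -1.59] 0.0 0.0
(-0.15, 0, 0.11) 40 [ 0.25  0.39 -0.18  2.32  3.36  0.26 -1.61] 0.0 0.0
(-0.102, 0, 0.11) 40 [ 0.18  0.44 -0.13  2.22  3.4   0.21 -1.68] 0.0 0.0
(-0.3, 0, 0.2) 45 [ 1.18  0.23 -0.92  2.4   4.53  0.21 -2.55] 79.4 6.9
(-0.3, 0, 0.08) 45 [ 0.94  0.44 -0.61  2.4   4.53  0.21 -2.41] 41.6 16.5
(-0.29, 0, 0.08) 60 [ 1.66  1.19 -1.    2.4   4.16  0.21 -1.17] 47.7 21.9
(-0.14, 0, 0.2) 45 [ 0.08  0.2   0.02  2.33  3.82  0.21 -2.11] 0.0 0.0
shift(cur axes)/60mm [-0.57  1.95  0.2 ] shift(after turn) [-0.19  2.03  0.03] turn deg [ 5.7 -4.2 10.6] tgt [ 0.577 -0.045  0.264]
```

```bash
cat > rows.py <<'E'
from ik import *
def rows(way,w=.03):
    "way: list of (tip,tilt,n)"
    p,R,s=cur(); q=s['q']; Rp,pp=Ro.from_matrix(R),p
    # current box-frame tip & orientation, interpolate rotation by slerp
    from scipy.spatial.transform import Slerp
    tip0=p+R[:,0]*tips_ahead; R0=Rp
    for tip,tilt,n in way:
        R1=Ro.from_matrix(tgtR(tilt)); t1=b2w(P,tip); sl=Slerp([0,1],Ro.concatenate([R0,R1]))
        for i in range(1,n+1):
            f=i/n; Rn=sl(f); pn=tip0+(t1-tip0)*f-Rn.apply([tips_ahead,0,0])
            def fun(x):
                a,b=fit.fk(x,S,V); return np.r_[(a-pn)*100,(Rn.inv()*b).as_rotvec()*20,(x-q)*w]
            qn=least_squares(fun,np.clip(q,lo+.001,hi-.001),bounds=(lo,hi)).x; a,b=fit.fk(qn,S,V)
            print("[",*np.round(Rp.inv().apply(pn-pp)/.06,2),*np.round(np.degrees((Rp.inv()*Rn).as_rotvec()),1),"]",qn.round(2),"err",round(np.linalg.norm(a-pn)*1000,1),"dq",np.abs(qn-q).max().round(2)); q=qn; Rp,pp=Rn,pn
        tip0,R0=t1,R1
E
python3 - <<'E'
from rows import *
rows([((-.15,0,.27),52,5),((-.158,0,.2),46,4),((-.158,0,.11),45,5)])
E
```

```text
[ -0.09 0.3 0.03 1.1 -0.8 1.7 ] [ 0.16  0.07 -0.11  2.31  3.37  0.27 -1.63] err 0.0 dq 0.09
[ -0.08 0.31 0.03 1.1 -0.8 1.7 ] [ 0.19  0.06 -0.13  2.32  3.47  0.25 -1.74] err 0.0 dq 0.11
[ -0.07 0.31 0.02 1.1 -0.8 1.7 ] [ 0.23  0.06 -0.15  2.34  3.58  0.25 -1.85] err 0.0 dq 0.12
[ -0.06 0.31 0.02 1.1 -0.8 1.7 ] [ 0.26  0.06 -0.16  2.36  3.69  0.24 -1.98] err 0.0 dq 0.12
[ -0.05 0.31 0.01 1.1 -0.8 1.7 ] [ 0.29  0.06 -0.18  2.37  3.82  0.24 -2.1 ] err 0.0 dq 0.13
[ 0.15 0.24 -0.0 0.0 -0.0 1.5 ] [ 0.28  0.09 -0.17  2.38  3.78  0.24 -2.06] err 0.0 dq 0.04
[ 0.16 0.24 0.0 -0.0 0.0 1.5 ] [ 0.26  0.12 -0.15  2.38  3.74  0.23 -2.02] err 0.0 dq 0.04
[ 0.17 0.23 -0.0 0.0 -0.0 1.5 ] [ 0.24  0.15 -0.14  2.38  3.71  0.23 -1.98] err 0.0 dq 0.04
[ 0.17 0.23 -0.0 0.0 -0.0 1.5 ] [ 0.22  0.18 -0.12  2.37  3.68  0.23 -1.95] err 0.0 dq 0.03
[ 0.21 0.21 0.0 -0.0 0.0 0.2 ] [ 0.17  0.22 -0.07  2.38  3.6   0.28 -1.87] err 0.0 dq 0.07
[ 0.21 0.21 0.0 0.0 0.0 0.2 ] [ 0.14  0.26 -0.04  2.39  3.55  0.33 -1.82] err 0.0 dq 0.05
[ 0.21 0.21 -0.0 0.0 -0.0 0.2 ] [ 0.12  0.31 -0.01  2.4   3.51  0.37 -1.78] err 0.0 dq 0.05
[ 0.21 0.21 0.0 -0.0 0.0 0.2 ] [ 0.1   0.36  0.01  2.4   3.48  0.42 -1.75] err 0.0 dq 0.05
[ 0.21 0.21 0.0 0.0 -0.0 0.2 ] [ 0.13  0.4  -0.03  2.4   3.43  0.45 -1.69] err 0.0 dq 0.06
```

```bash
python3 -m creep '[-0.09,0.3,0.03,1.1,-0.8,1.7,1, -0.08,0.31,0.03,1.1,-0.8,1.7,1, -0.07,0.31,0.02,1.1,-0.8,1.7,1, -0.06,0.31,0.02,1.1,-0.8,1.7,1, -0.05,0.31,0.01,1.1,-0.8,1.7,1, 0.15,0.24,0,0,0,1.5,1, 0.16,0.24,0,0,0,1.5,1, 0.17,0.23,0,0,0,1.5,1, 0.17,0.23,0,0,0,1.5,1, 0,0,0,0,0,0,1]' | head -1;  python3 - <<'E'
from rows import *
p,R,s=cur(); print(s['q'].round(2),tip_b(),s['force'],R[:,0])
rows([((-.158,0,.115),45,6)])
E
```

```text
clock: 15.8
[ 0.22  0.18 -0.13  2.38  3.65  0.23 -1.92] [-0.15945772  0.00207527  0.19786397] [ 0.03049641  0.48697557 -0.20137751] [ 0.71521491  0.05932508 -0.6963822 ]
[ 0.16 0.16 -0.0 0.0 0.0 0.1 ] [ 0.19  0.21 -0.09  2.38  3.59  0.27 -1.86] err 0.0 dq 0.06
[ 0.16 0.16 -0.01 0.0 0.0 0.1 ] [ 0.16  0.25 -0.06  2.39  3.55  0.3  -1.82] err 0.0 dq 0.04
[ 0.16 0.16 -0.01 0.0 0.0 0.1 ] [ 0.14  0.28 -0.04  2.39  3.52  0.34 -1.79] err 0.0 dq 0.04
[ 0.16 0.16 -0.01 0.0 0.0 0.1 ] [ 0.13  0.32 -0.02  2.4   3.5   0.38 -1.76] err 0.0 dq 0.04
[ 0.16 0.16 -0.01 0.0 0.0 0.1 ] [ 0.12  0.35 -0.01  2.4   3.47  0.41 -1.74] err 0.0 dq 0.04
[ 0.17 0.16 -0.01 0.0 0.0 0.1 ] [ 0.11  0.39 -0.    2.4   3.45  0.44 -1.72] err 0.0 dq 0.04
```

```bash
python3 -m creep '[0.16,0.16,-0.01,0,0,0,1, 0.16,0.16,-0.01,0,0,0,1, 0.16,0.16,0,0,0,0,1, 0.16,0.16,0,0,0,0,1, 0.16,0.16,0,0,0,0,1, 0.17,0.16,0,0,0,0,1, 0,0,0,0,0,0,1]' | head -1;  python3 - <<'E'
from rows import *
p,R,s=cur(); print(s['q'].round(2),tip_b(),s['force'],R[:,0])
rows([((-.145,0,.115),45,2),((-.125,0,.115),45,1),((-.102,0,.115),45,2)])
import cv2
for c in("side","wrist"):
    im=get_image(c); 
    if c=="side": im=cv2.resize(im[80:280,150:400],None,fx=2.8,fy=2.8)
    cv2.imwrite(f"pics/{c}4.png",cv2.convertScaleAbs(im,alpha=1.6))
E
```

```text
clock: 16.68
[ 0.11  0.39 -0.01  2.41  3.44  0.47 -1.7 ] [-0.15776239  0.00026181  0.11642941] [ 0.39487694 -0.20062076 -0.81550805] [ 0.71558978  0.05884812 -0.69603747]
[ 0.08 -0.07 -0.0 0.1 -0.0 0.4 ] [ 0.11  0.4  -0.01  2.39  3.44  0.45 -1.71] err 0.0 dq 0.02
[ 0.08 -0.07 -0.0 0.1 -0.0 0.4 ] [ 0.11  0.4  -0.01  2.37  3.45  0.43 -1.71] err 0.0 dq 0.02
[ 0.24 -0.24 0.0 -0.0 0.0 0.0 ] [ 0.11  0.42 -0.02  2.33  3.44  0.4  -1.72] err 0.0 dq 0.04
[ 0.14 -0.14 0.0 0.0 0.0 0.0 ] [ 0.1   0.44 -0.02  2.3   3.44  0.39 -1.72] err 0.0 dq 0.03
[ 0.14 -0.14 -0.0 0.0 0.0 0.0 ] [ 0.1   0.45 -0.02  2.28  3.44  0.38 -1.73] err 0.0 dq 0.03
```

View pics/side4.png

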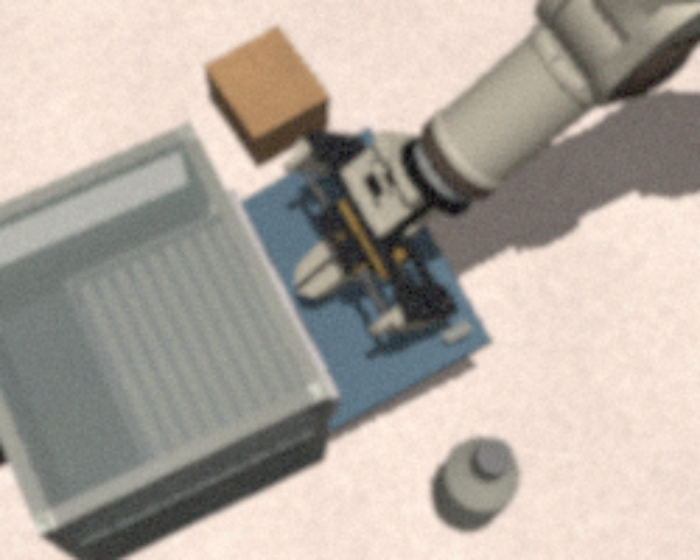

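View pics/wrist4.png

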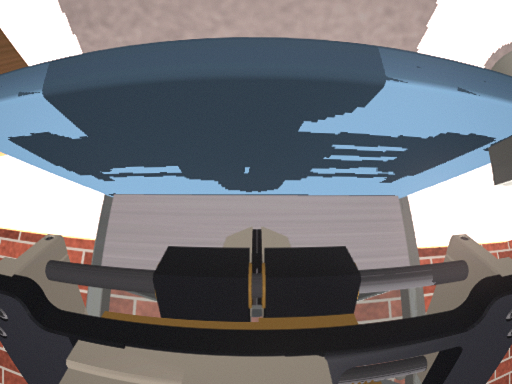

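The wrist view shows the fingers (around 257,270) centred in front of the drawer face, with the flap lowered. In the side view the roof and bystanders are clear. Pushing forward gently.

```bash
cat > st.sh <<'E'
python3 - <<'X'
from h import *
p,R,s=cur(); print(s['clock'],"tip",tip_b().round(4),"F",s['force'].round(1),"q4,6",s['q'][[3,5]].round(3),"tilt",np.degrees(np.arctan2(R[0,0],-R[2,0])).round(1))
X
E
python3 -m creep '[0.07,-0.07,0,0,0,0,1, 0.05,-0.05,0,0,0,0,1, 0.05,-0.05,0,0,0,0,1]'|grep -a force; sh st.sh; python3 -m creep '[0.05,-0.05,0,0,0,0,1, 0.05,-0.05,0,0,0,0,1]'|grep -a force; sh st.sh
```

```text
force: [-2.2, -0.5, 1.6]
17.15 tip [-1.430e-01  1.000e-04  1.175e-01] F [-2.2 -0.5  1.6] q4,6 [2.377 0.451] tilt 45.9
force: [-1.8, -0.7, 1.4]
17.4 tip [-1.346e-01  1.000e-04  1.173e-01] F [-1.8 -0.7  1.4] q4,6 [2.359 0.441] tilt 45.8
```

```bash
python3 -m creep '[0.05,-0.05,0,0,0,0,1, 0.05,-0.05,0,0,0,0,1, 0.05,-0.05,0,0,0,0,1, 0.04,-0.04,0,0,0,0,1]'|grep -a force; sh st.sh; python3 -m creep '[0.02,-0.02,0,0,0,0,1, 0.02,-0.02,0,0,0,0,1]'|grep -a force; sh st.sh;  python3 -m creep '[0.02,-0.02,0,0,0,0,1, 0.02,-0.02,0,0,0,0,1]'|grep -a force; sh st.sh
```

```text
force: [-2.3, -1.5, 1.2]
17.9 tip [-0.1185  0.0002  0.1175] F [-2.3 -1.5  1.2] q4,6 [2.324 0.421] tilt 45.8
force: [-2.9, -0.5, 0.6]
18.15 tip [-0.1154  0.0002  0.1175] F [-2.9 -0.5  0.6] q4,6 [2.317 0.417] tilt 45.8
force: [-1.3, -1.0, 0.3]
18.4 tip [-0.1119  0.0002  0.1176] F [-1.3 -1.   0.3] q4,6 [2.309 0.413] tilt 45.8
```

```bash
python3 -m creep '[0.02,-0.02,0,0,0,0,1, 0.02,-0.02,0,0,0,0,1]'|grep -a force; sh st.sh; python3 -m creep '[0.02,-0.02,0,0,0,0,1]'|grep -a force; sh st.sh;  python3 -m creep '[0.02,-0.02,0,0,0,0,1]'|grep -a force; sh st.sh
```

```text
force: [-2.2, -1.5, 0.2]
18.65 tip [-0.1085  0.0002  0.1176] F [-2.2 -1.5  0.2] q4,6 [2.302 0.409] tilt 45.8
force: [-0.8, -1.0, -0.3]
18.775 tip [-0.1068  0.0003  0.1177] F [-0.8 -1.  -0.3] q4,6 [2.298 0.406] tilt 45.8
force: [-1.6, -1.4, -0.3]
18.9 tip [-0.1051  0.0003  0.1177] F [-1.6 -1.4 -0.3] q4,6 [2.294 0.404] tilt 45.8
```

```bash
for i in 1; do python3 -m creep '[0.02,-0.02,0,0,0,0,1, 0.02,-0.02,0,0,0,0,1]'|grep -a force; sh st.sh; python3 -m creep '[0.02,-0.02,0,0,0,0,1]'|grep -a force; sh st.sh;  python3 -m creep '[0.02,-0.02,0,0,0,0,1]'|grep -a force; sh st.sh; done; python3 - <<'E'
from station import *
import cv2
im=get_image("wrist"); cv2.imwrite("pics/wrist5.png",im)
im=get_image("side");cv2.imwrite("pics/side5.png",cv2.convertScaleAbs(cv2.resize(im[80:280,150:400],None,fx=2.8,fy=2.8),alpha=1.8))
E
```

```text
force: [-2.5, -1.0, -0.6]
19.15 tip [-0.1017  0.0003  0.1178] F [-2.5 -1.  -0.6] q4,6 [2.287 0.4  ] tilt 45.8
force: [-2.6, -1.6, -0.4]
19.275 tip [-0.1     0.0003  0.1178] F [-2.6 -1.6 -0.4] q4,6 [2.283 0.398] tilt 45.8
force: [-11.5, -2.9, 5.8]
19.4 tip [-9.920e-02  1.000e-04  1.173e-01] F [-11.5  -2.9   5.8] q4,6 [2.28  0.395] tilt 45.7
```

View pics/wrist5.png

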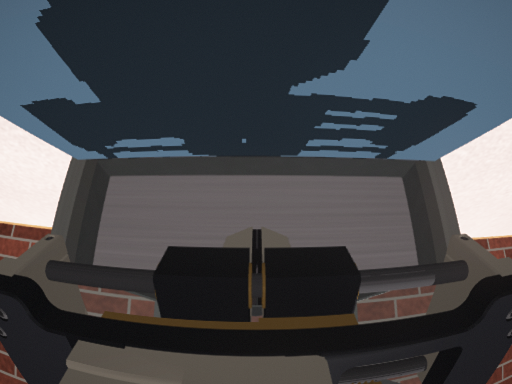

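View pics/side5.png

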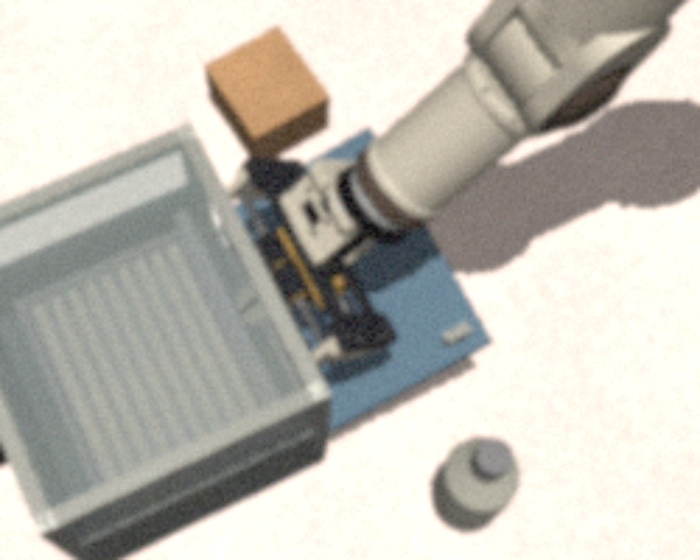

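```bash
for i in 1; do python3 -m creep '[0.012,-0.012,0,0,0,0,1]'|grep -a force; sh st.sh; python3 -m creep '[0.012,-0.012,0,0,0,0,1]'|grep -a force; sh st.sh;   done
```

```text
force: [-15.4, -1.5, 9.0]
19.625 tip [-9.900e-02  1.000e-04  1.172e-01] F [-15.4  -1.5   9. ] q4,6 [2.279 0.394] tilt 45.7
force: [-21.0, -2.0, 15.5]
19.75 tip [-9.88e-02  1.00e-04  1.17e-01] F [-21.   -2.   15.5] q4,6 [2.279 0.392] tilt 45.6
```

```bash
python3 - <<'E'
from h import *
k=calibration("wrist")
def fp(X):
    c=k['R']@X+k['t']; r=np.hypot(c[0],c[1]); th=np.arctan2(r,c[2]); K=k['intrinsics']; return (K[0,2]+K[0,0]*th*c[0]/r, K[1,2]+K[0,0]*th*c[1]/r)
for d in(0,.003,.006,.010,.013): print(d,[np.round(fp(b2w(P,(-.095-d,y,.066))),1) for y in(.11,-.11)])
print("base front edge",[np.round(fp(b2w(P,(-.12,y,.06))),1) for y in(.118,0,-.118)],"wall outer",[np.round(fp(b2w(P,(-.12,y,.1))),1) for y in(.118,.13,-.118,-.13)])
E
```

```text
0 [array([405.9, 174.5]), array([108.6, 173.5])]
0.003 [array([407.5, 172.5]), array([107. , 171.5])]
0.006 [array([409.2, 170.5]), array([105.3, 169.5])]
0.01 [array([411.5, 167.7]), array([103. , 166.7])]
0.013 [array([413.3, 165.5]), array([101.3, 164.5])]
base front edge [array([427.8, 149.7]), array([257.6, 143.9]), array([ 86.9, 148.5])] wall outer [array([442.8, 202.4]), array([456.6, 202.2]), array([ 71.6, 201.3]), array([ 57.7, 200.9])]
```

```bash
python3 - <<'E'
import cv2
im=cv2.imread("pics/wrist5.png")[130:230,40:470]
cv2.imwrite("pics/w5z.png",cv2.resize(im,None,fx=1.8,fy=4,interpolation=cv2.INTER_NEAREST))
E
```

```text
(no output)
```

View pics/w5z.png

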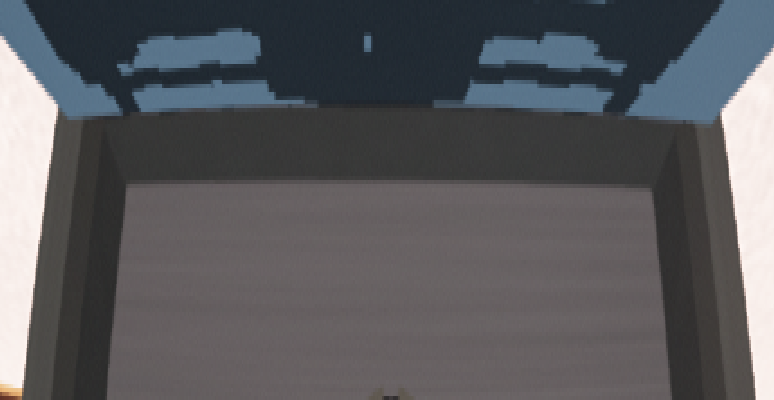

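```bash
python3 -m creep '[-0.02,0.02,0,0,0,0,1, -0.07,0.07,0,0,0,0,1, -0.15,0.15,0,0,0,0,1, -0.15,0.15,0,0,0,0,1]' | grep -a -E "clock|force"; sh st.sh; python3 - <<'E'
from station import *
import cv2
im=get_image("wrist"); cv2.imwrite("pics/wrist6.png",im)
from h import *
k=calibration("wrist")
def fp(X):
    c=k['R']@X+k['t']; r=np.hypot(c[0],c[1]); th=np.arctan2(r,c[2]); K=k['intrinsics']; return (K[0,2]+K[0,0]*th*c[0]/r, K[1,2]+K[0,0]*th*c[1]/r)
for d in(-.003,0,.003,.006,.013): print(d,[np.round(fp(b2w(P,(-.095-d,y,.066))),1) for y in(.11,-.11)])
E
cat > scan.py <<'E'
from ik import *
import h
q0=cur()[2]['q']; rng=np.random.default_rng(0)
for tip in((-.30,0,.08),(-.30,0.05,.08),(-.29,-.05,.08)):
 for ZS in(1,-1):
  h.ZS=ZS
  for yaw in(-30,0,30):
   for t in(20,30,40,50,60,75):
    best=None
    for k in range(8):
        qs=rng.uniform(lo,hi); qs[3]=2.2
        qq,e,a=ik(tip,t,qs,yaw=yaw,w=.0005)
        if best is None or e+a<best[0]: best=(e+a,qq)
    if best[0]<1: print(tip,ZS,yaw,t,best[1].round(2))
E
time python3 scan.py
```

```text
clock: 20.25
force: [-0.1, -0.5, -0.7]
20.25 tip [-0.1299  0.0006  0.1176] F [-0.1 -0.5 -0.7] q4,6 [2.349 0.436] tilt 45.9
-0.003 [array([387.6, 196. ]), array([125.9, 195.1])]
0 [array([389. , 194.5]), array([124.6, 193.6])]
0.003 [array([390.3, 192.9]), array([123.3, 192. ])]
0.006 [array([391.7, 191.3]), array([121.9, 190.4])]
0.013 [array([395.1, 187.4]), array([118.6, 186.5])]
(-0.3, 0, 0.08) 1 -30 20 [ 1.11  0.95 -1.52  2.36  1.52  1.14 -0.17]
(-0.3, 0, 0.08) 1 0 20 [ 1.3   0.94 -1.52  2.37  1.47  0.9   0.52]
(-0.3, 0, 0.08) 1 30 20 [ 1.41  1.02 -1.52  2.29  1.25  0.84  1.34]
(-0.3, 0, 0.08) 1 30 30 [ 1.37  0.63 -1.15  2.37  0.68  0.21  1.93]
(-0.3, 0, 0.08) 1 30 75 [ 2.12  1.83 -1.18  2.38  1.1   0.34  2.55]
(-0.3, 0, 0.08) -1 -30 20 [-0.31  0.26  0.27  2.4   0.5   0.21 -2.55]
(-0.3, 0, 0.08) -1 0 20 [ 0.74  0.32 -0.69  2.38  0.7   0.21 -2.04]
(-0.3, 0, 0.08) -1 30 20 [ 1.41  1.02 -1.52  2.29  1.25  0.84 -1.8 ]
(-0.3, 0, 0.08) -1 30 30 [ 1.06  0.43 -0.75  2.38 -0.79  0.21  0.19]
(-0.3, 0, 0.08) -1 30 75 [ 2.14  1.88 -1.21  2.38  1.17  0.39 -0.65]
(-0.3, 0.05, 0.08) 1 -30 20 [ 
[... 917 characters left out ...]
 -0.05, 0.08) 1 30 75 [ 2.18  2.01 -1.33  2.28  1.15  0.61  2.51]
(-0.29, -0.05, 0.08) -1 -30 20 [ 0.09  0.28 -0.03  2.35  0.64  0.23 -2.55]
(-0.29, -0.05, 0.08) -1 0 20 [ 0.02  0.29  0.24  2.35 -0.8   0.25 -0.49]
(-0.29, -0.05, 0.08) -1 30 20 [-0.33  0.46  0.82  2.27 -1.15  0.7   0.42]
(-0.29, -0.05, 0.08) -1 30 30 [ 1.5   0.77 -1.23  2.29  0.82  0.36 -1.22]
(-0.29, -0.05, 0.08) -1 30 40 [ 0.96  0.47 -0.39  2.35 -1.39  0.49  0.97]
(-0.29, -0.05, 0.08) -1 30 50 [ 1.81  1.24 -1.32  2.36  1.19  0.31 -1.2 ]
(-0.29, -0.05, 0.08) -1 30 60 [ 1.56  0.91 -0.8   2.35 -1.39  0.45  1.4 ]
(-0.29, -0.05, 0.08) -1 30 75 [ 1.51  1.07 -0.59  2.29 -1.39  0.78  1.61]
real	4m30.393s
user	4m27.496s
sys	0m0.132s
```

View pics/wrist6.png

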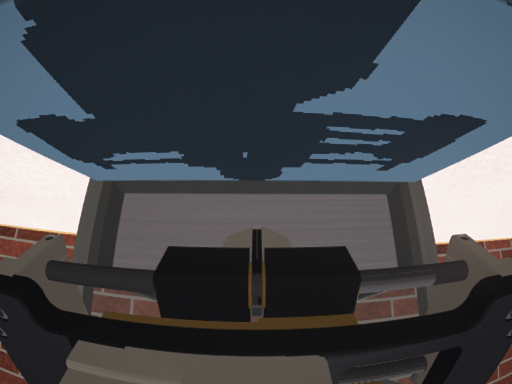

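```bash
sed -i 's/^P=np.array.*/P=np.array([0.7663,-0.0292,0.0827])/' h.py; python3 - <<'E'
from rows import *
q0=np.array([.1,.2,-.05,2.2,-.1,.4,1.8])
for tip in((-.33,0,.17),(-.33,0,.10),(-.32,0,.08),(-.294,0,.079),(-.294,-.04,.079)):
  for t in(5,10,15,20):
    q,e,a=ik(tip,t,q0); print(tip,t,q.round(2),round(e,1),round(a,1))
print("now"); rows([((-.158,0,.2),46,6),((-.15,0,.27),52,4)])
E
```

```text
(-0.33, 0, 0.17) 5 [ 0.1   0.12 -0.02  2.19 -0.02  0.75  1.74] 0.0 0.0
(-0.33, 0, 0.17) 10 [ 0.12  0.07 -0.03  2.25 -0.05  0.64  1.78] 0.0 0.0
(-0.33, 0, 0.17) 15 [ 0.13  0.03 -0.03  2.32 -0.09  0.54  1.84] 0.0 0.0
(-0.33, 0, 0.17) 20 [ 0.14 -0.01 -0.02  2.39 -0.17  0.43  1.92] 0.0 0.0
(-0.33, 0, 0.1) 5 [ 0.08  0.25 -0.01  2.24 -0.02  0.57  1.75] 0.0 0.0
(-0.33, 0, 0.1) 10 [ 0.11  0.21 -0.02  2.31 -0.06  0.45  1.8 ] 0.0 0.0
(-0.33, 0, 0.1) 15 [ 0.16  0.18 -0.05  2.38 -0.12  0.33  1.87] 0.0 0.0
(-0.33, 0, 0.1) 20 [ 1.38  0.74 -1.52  2.4   1.28  0.74  0.64] 2.1 1.0
(-0.32, 0, 0.08) 5 [ 0.07  0.3   0.    2.23 -0.03  0.52  1.75] 0.0 0.0
(-0.32, 0, 0.08) 10 [ 0.1   0.27 -0.02  2.3  -0.06  0.4   1.8 ] 0.0 0.0
(-0.32, 0, 0.08) 15 [ 0.16  0.24 -0.07  2.37 -0.12  0.28  1.86] 0.0 0.0
(-0.32, 0, 0.08) 20 [ 1.33  0.9  -1.52  2.4   1.44  0.86  0.53] 1.0 0.5
(-0.294, 0, 0.079) 5 [ 0.06  0.34  0.    2.18 -0.03  0.54  1.74] 0.0 0.0
(-0.294, 0, 0.079) 10 [ 0.09  0.31 -0.01  2.25 -0.06  0.42  1.78] 0.0 0.0
(-0.294, 0, 0.079) 15 [ 0.14  0.28 -0.05  2.32 -0.1   0.29  1.84] 0.0 0.0
(-0.294, 0, 0.079) 20 
[... 612 characters left out ...]
2.37  3.5   0.34 -1.77] err 0.0 dq 0.04
[ -0.21 -0.12 -0.0 0.0 -0.0 -0.0 ] [ 0.18  0.26 -0.08  2.37  3.54  0.3  -1.81] err 0.0 dq 0.04
[ -0.21 -0.12 -0.0 0.0 -0.0 -0.0 ] [ 0.21  0.22 -0.11  2.37  3.59  0.26 -1.86] err 0.0 dq 0.05
[ -0.21 -0.12 -0.0 0.0 -0.0 -0.0 ] [ 0.25  0.19 -0.16  2.37  3.65  0.23 -1.92] err 0.0 dq 0.06
[ -0.18 -0.22 0.0 0.0 0.0 -1.5 ] [ 0.27  0.16 -0.17  2.37  3.68  0.23 -1.96] err 0.0 dq 0.04
[ -0.17 -0.23 -0.0 0.0 -0.0 -1.5 ] [ 0.29  0.13 -0.19  2.37  3.72  0.23 -2.  ] err 0.0 dq 0.04
[ -0.17 -0.23 0.0 -0.0 -0.0 -1.5 ] [ 0.31  0.1  -0.2   2.37  3.76  0.23 -2.04] err 0.0 dq 0.04
[ -0.16 -0.24 0.0 0.0 0.0 -1.5 ] [ 0.32  0.07 -0.21  2.37  3.8   0.24 -2.09] err 0.0 dq 0.05
```

```bash
python3 -m creep '[-0.21,-0.12,0,0,0,0,1, -0.21,-0.12,0,0,0,0,1, -0.21,-0.12,0,0,0,0,1, -0.21,-0.12,0,0,0,0,1, -0.21,-0.12,0,0,0,0,1, -0.21,-0.12,0,0,0,0,1, -0.18,-0.22,0,0,0,-1.5,1, -0.17,-0.23,0,0,0,-1.5,1, -0.17,-0.23,0,0,0,-1.5,1, -0.16,-0.24,0,0,0,-1.5,1]' | grep -a -E "clock|force"; sh st.sh;  python3 - <<'E'
from plan import *
p,R,s=cur(); q=s['q']; print(q.round(2))
tcp=b2w(P,(-.1,0,.35))
# first: go to tcp with q5=3.28,q6=.3 in 4 rows
qs=path(tcp,[3.3]+list(np.linspace(3.3,.0,13)[1:]),np.full(13,.3),q,0.0)
pt,Rt=fit.fk(qs[0],S,V); R0=Ro.from_matrix(R); rv=(R0.inv()*Rt).as_rotvec(); n=5
Rp,pp=R0,p
for i in range(1,n+1):
    Rn=R0*Ro.from_rotvec(rv*i/n); pn=p+(pt-p)*i/n
    print("[",*np.round(Rp.inv().apply(pn-pp)/.06,2),*np.round(np.degrees((Rp.inv()*Rn).as_rotvec()),1),"]"); Rp,pp=Rn,pn
for q in qs[1:]:
    pn,Rn=fit.fk(q,S,V)
    print("[",*np.round(Rp.inv().apply(pn-pp)/.06,2),*np.round(np.degrees((Rp.inv()*Rn).as_rotvec()),1),"]",np.round(q,2)); Rp,pp=Rn,pn
E
```

```text
clock: 21.55
force: [2.1, -0.5, -0.2]
21.55 tip [-0.1488  0.0009  0.272 ] F [ 2.1 -0.5 -0.2] q4,6 [2.363 0.23 ] tilt 51.9
[ 0.34  0.06 -0.23  2.36  3.81  0.23 -2.09]
[ 0.04 -0.3 -0.0 -1.2 0.8 -1.8 ]
[ 0.05 -0.3 -0.01 -1.2 0.8 -1.8 ]
[ 0.06 -0.3 -0.02 -1.2 0.8 -1.8 ]
[ 0.07 -0.3 -0.02 -1.2 0.8 -1.8 ]
[ 0.08 -0.3 -0.03 -1.2 0.8 -1.8 ]
[ 0.0 0.0 -0.0 -4.5 2.5 0.5 ] [-0.    0.08 -0.    2.29  3.02  0.3  -1.23]
[ -0.0 -0.0 -0.0 -3.9 2.3 1.2 ] [-0.04  0.07 -0.    2.29  2.75  0.3  -0.92]
[ 0.0 0.0 0.0 -2.9 1.8 1.8 ] [-0.08  0.07  0.    2.27  2.47  0.3  -0.62]
[ -0.0 0.0 -0.0 -1.8 1.2 2.3 ] [-0.11  0.07  0.    2.25  2.2   0.3  -0.33]
[ -0.0 0.0 0.0 -0.8 0.6 2.6 ] [-0.13  0.07  0.    2.22  1.92  0.3  -0.06]
[ -0.0 0.0 -0.0 0.2 -0.2 2.7 ] [-0.14  0.07  0.    2.19  1.65  0.3   0.2 ]
[ 0.0 0.0 0.0 1.0 -0.9 2.6 ] [-0.13  0.07  0.    2.16  1.38  0.3   0.46]
[ 0.0 -0.0 -0.0 1.7 -1.6 2.3 ] [-0.12  0.07  0.    2.12  1.1   0.3   0.71]
[ -0.0 -0.0 -0.0 2.1 -2.2 1.9 ] [-0.1   0.07  0.    2.09  0.83  0.3   0.96]
[ 0.0 0.0 0.0 2.4 -2.7 1.3 ] [-0.06  0.07  0.    2.07  0.55  0.3   1.21]
[ -0.0 -0.0 -0.0 2.6 -3.0 0.7 ] [-0.03  0.07  0.    2.05  0.28  0.3   1.46]
[ 0.0 -0.0 0.0 2.7 -3.1 -0.1 ] [0.02 0.08 0.   2.04 0.   0.3  1.7 ]
```

```bash
python3 -m creep '[0.04,-0.3,0,-1.2,0.8,-1.8,1, 0.05,-0.3,-0.01,-1.2,0.8,-1.8,1, 0.06,-0.3,-0.02,-1.2,0.8,-1.8,1, 0.07,-0.3,-0.02,-1.2,0.8,-1.8,1, 0.08,-0.3,-0.03,-1.2,0.8,-1.8,1, 0,0,0,-4.5,2.5,0.5,1, 0,0,0,-3.9,2.3,1.2,1, 0,0,0,-2.9,1.8,1.8,1]' | grep -a -E "clock|force"; python3 sw.py 2.2 0 9 .3 0
```

```text
clock: 22.55
force: [0.6, 0.1, -0.4]
[-0.087  0.072  0.022  2.276  2.537  0.291 -0.688] [-0.1   -0.001  0.349] [ 0.86 -0.11 -0.5 ] [ 0.6  0.1 -0.4]
[ -0.0 -0.02 0.01 -2.6 1.7 2.5 ] [-0.11  0.07  0.    2.25  2.2   0.3  -0.33]
[ 0.0 -0.0 0.0 -0.8 0.6 2.6 ] [-0.13  0.07  0.    2.22  1.93  0.3  -0.06]
[ 0.0 0.0 -0.0 0.2 -0.2 2.7 ] [-0.14  0.07  0.    2.19  1.65  0.3   0.2 ]
[ -0.0 -0.0 0.0 1.0 -0.9 2.6 ] [-0.13  0.07  0.    2.16  1.38  0.3   0.46]
[ -0.0 0.0 -0.0 1.7 -1.6 2.3 ] [-0.12  0.07  0.    2.12  1.1   0.3   0.71]
[ 0.0 -0.0 -0.0 2.1 -2.2 1.9 ] [-0.1   0.07  0.    2.09  0.83  0.3   0.96]
[ -0.0 -0.0 -0.0 2.4 -2.7 1.3 ] [-0.06  0.07  0.    2.07  0.55  0.3   1.21]
[ 0.0 0.0 0.0 2.6 -3.0 0.7 ] [-0.03  0.07  0.    2.05  0.28  0.3   1.46]
[ 0.0 0.0 0.0 2.7 -3.1 -0.1 ] [0.02 0.08 0.   2.04 0.   0.3  1.7 ]
```

```bash
python3 -m creep '[0,-0.02,0.01,-1.3,0.9,1.2,1, 0,0,0,-1.3,0.8,1.3,1, 0,0,0,-0.8,0.6,2.6,1, 0,0,0,0.2,-0.2,2.7,1, 0,0,0,1,-0.9,2.6,1, 0,0,0,1.7,-1.6,2.3,1, 0,0,0,2.1,-2.2,1.9,1, 0,0,0,2.4,-2.7,1.3,1, 0,0,0,2.6,-3,0.7,1]' | grep -a -E "clock|force"; python3 - <<'E'
from rows import *
print(cur()[2]['q'].round(2),tip_b())
rows([((-.2,0,.28),22,5),((-.34,0,.2),13,6),((-.33,0,.075),13,5)])
E
```

```text
clock: 23.68
force: [-0.2, -0.1, -0.6]
[-0.05  0.07  0.03  2.05  0.28  0.29  1.45] [-0.08537621 -0.00260673  0.33354778]
[ -0.12 0.38 0.03 1.0 -1.6 3.9 ] [-0.02  0.06  0.01  2.05  0.15  0.37  1.58] err 0.0 dq 0.13
[ -0.09 0.38 0.02 1.0 -1.6 3.9 ] [0.   0.05 0.01 2.05 0.06 0.45 1.66] err 0.0 dq 0.09
[ -0.06 0.39 0.02 1.0 -1.6 3.9 ] [ 0.02  0.05  0.01  2.05 -0.01  0.52  1.71] err 0.0 dq 0.08
[ -0.03 0.39 0.01 1.0 -1.6 3.9 ] [ 0.03  0.05  0.02  2.04 -0.06  0.6   1.75] err 0.0 dq 0.08
[ -0.01 0.4 0.01 1.0 -1.6 3.9 ] [ 0.05  0.05  0.02  2.04 -0.09  0.67  1.79] err 0.0 dq 0.07
[ 0.06 0.43 0.0 0.0 0.0 1.5 ] [ 0.05  0.03  0.03  2.08 -0.09  0.67  1.79] err 0.0 dq 0.04
[ 0.07 0.43 0.0 0.0 -0.0 1.5 ] [ 0.05  0.02  0.03  2.12 -0.09  0.67  1.79] err 0.0 dq 0.04
[ 0.08 0.43 -0.0 -0.0 -0.0 1.5 ] [ 0.06  0.01  0.03  2.16 -0.08  0.67  1.8 ] err 0.0 dq 0.04
[ 0.1 0.43 -0.0 0.0 0.0 1.5 ] [ 0.06 -0.01  0.03  2.2  -0.08  0.67  1.8 ] err 0.0 dq 0.04
[ 0.11 0.43 0.0 0.0 -0.0 1.5 ] [ 0.06 -0.02  0.03  2.24 -0.07  0.67  1.8 ] err 0.0 dq 0.04
[ 0.12 0.42 -0.0 0.0 0.0 1.5 ] [ 0.07 -0.03  0.04  2.28 -0.07  0.66  1.81] err 0.0 dq 0.04
[ 0.41 0.06 0.0 -0.0 0.0 -0.0 ] [ 0.07  0.02  0.04  2.31 -0.08  0.59  1.82] err 0.0 dq 0.07
[ 0.41 0.06 -0.0 0.0 0.0 0.0 ] [ 0.07  0.07  0.04  2.33 -0.09  0.52  1.83] err 0.0 dq 0.07
[ 0.41 0.06 0.0 0.0 0.0 0.0 ] [ 0.07  0.13  0.03  2.34 -0.11  0.45  1.85] err 0.0 dq 0.07
[ 0.41 0.06 -0.0 0.0 0.0 0.0 ] [ 0.08  0.19  0.02  2.36 -0.12  0.38  1.87] err 0.0 dq 0.07
[ 0.41 0.06 0.0 0.0 0.0 0.0 ] [ 0.1   0.25  0.    2.37 -0.14  0.31  1.88] err 0.0 dq 0.07
```

```bash
python3 -m creep '[-0.12,0.38,0.03,1,-1.6,3.9,1, -0.09,0.38,0.02,1,-1.6,3.9,1, -0.06,0.39,0.02,1,-1.6,3.9,1, -0.03,0.39,0.01,1,-1.6,3.9,1, -0.01,0.4,0.01,1,-1.6,3.9,1, 0.06,0.43,0,0,0,1.5,1, 0.07,0.43,0,0,0,1.5,1, 0.08,0.43,0,0,0,1.5,1, 0.1,0.43,0,0,0,1.5,1, 0.11,0.43,0,0,0,1.5,1, 0.12,0.42,0,0,0,1.5,1, 0,0,0,0,0,0,1]' | grep -a -E "clock|force"; python3 - <<'E'
from rows import *
print(cur()[2]['q'].round(2),tip_b())
rows([((-.33,0,.075),13,6)])
import cv2
im=get_image("side");cv2.imwrite("pics/side7.png",cv2.convertScaleAbs(cv2.resize(im[80:280,150:400],None,fx=2.8,fy=2.8),alpha=1.8))
im=get_image("top");cv2.imwrite("pics/top7.png",cv2.convertScaleAbs(cv2.resize(im[60:260,150:420],None,fx=2.8,fy=2.8),alpha=1.8))
E
```

```text
clock: 25.18
force: [-0.1, -0.4, 0.1]
[ 0.09 -0.03  0.02  2.28 -0.07  0.66  1.81] [-0.34068754 -0.00104852  0.19844618]
[ 0.34 0.05 0.0 0.0 -0.0 -0.0 ] [ 0.09  0.01  0.02  2.3  -0.07  0.6   1.82] err 0.0 dq 0.06
[ 0.34 0.05 0.0 0.0 -0.0 -0.0 ] [ 0.09  0.06  0.02  2.32 -0.08  0.55  1.83] err 0.0 dq 0.06
[ 0.34 0.05 0.0 0.0 -0.0 -0.0 ] [ 0.09  0.1   0.01  2.34 -0.09  0.49  1.84] err 0.0 dq 0.06
[ 0.34 0.05 0.0 0.0 -0.0 -0.0 ] [ 0.1   0.15  0.01  2.35 -0.1   0.43  1.85] err 0.0 dq 0.06
[ 0.34 0.05 0.0 0.0 -0.0 -0.0 ] [ 0.1   0.2   0.    2.36 -0.12  0.37  1.86] err 0.0 dq 0.06
[ 0.34 0.05 0.0 0.0 -0.0 -0.0 ] [ 0.11  0.25 -0.01  2.37 -0.13  0.31  1.87] err 0.0 dq 0.06
```

View pics/side7.png

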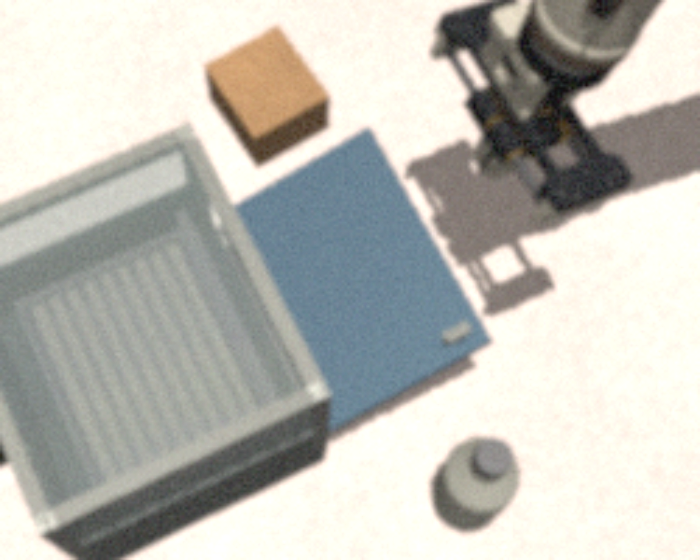

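View pics/top7.png

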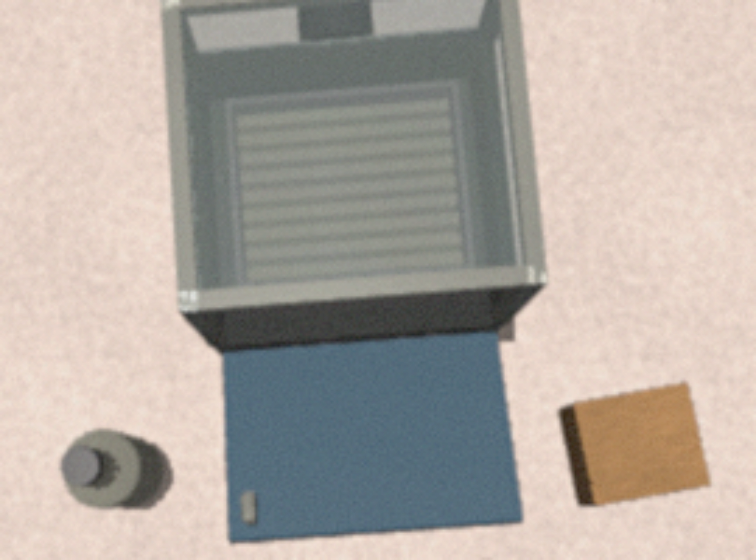

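The drawer is home, since no white face shows past the roof line in the top view. The flap is fully down, its edge at about (375,530) in the zoom. The gripper is clear in front of the edge, so I'm lowering it in front.

```bash
python3 -m creep '[0.34,0.05,0,0,0,0,1, 0.34,0.05,0,0,0,0,1, 0.34,0.05,0,0,0,0,1, 0.34,0.05,0,0,0,0,1, 0.34,0.05,0,0,0,0,1, 0.34,0.05,0,0,0,0,1, 0,0,0,0,0,0,1]' | grep -a -E "clock|force"; sh st.sh; python3 - <<'E'
from rows import *
print(cur()[2]['q'].round(2))
t=np.radians(14)
def tipth(th,s=.027):
    c=HINGE+flapR(th)@np.array([-.006,0,.17]); return c+s*np.array([np.sin(t),0,-np.cos(t)])-.0095*np.array([np.cos(t),0,np.sin(t)])
for th in(1.3,1.15,1,.8,.6,.4,.25,.1,0): print(th,tipth(th).round(4))
p=[tuple(tipth(th)) for th in (1.3,1.15,1,.8,.6,.4,.25)]
rows([(p[0],14,4)]+[(x,14,4) for x in p[1:]])
E
```

```text
clock: 26.15
force: [-0.2, 0.1, 0.2]
26.15 tip [-0.3281 -0.0013  0.0754] F [-0.2  0.1  0.2] q4,6 [2.363 0.308] tilt 12.9
[ 0.11  0.25 -0.    2.36 -0.13  0.31  1.88]
1.3 [-0.2941  0.      0.0772]
1.15 [-0.2863  0.      0.1015]
1 [-0.275   0.      0.1243]
0.8 [-0.2548  0.      0.1516]
0.6 [-0.2296  0.      0.1744]
0.4 [-0.2004  0.      0.1917]
0.25 [-0.1766  0.      0.2007]
0.1 [-0.1516  0.      0.2061]
0 [-0.1347  0.      0.2075]
[ 0.02 -0.14 0.0 0.0 -0.0 -0.3 ] [ 0.1   0.26 -0.    2.35 -0.13  0.31  1.88] err 0.0 dq 0.01
[ 0.03 -0.14 0.01 0.0 -0.0 -0.3 ] [ 0.1   0.27 -0.    2.33 -0.13  0.31  1.87] err 0.0 dq 0.01
[ 0.03 -0.14 0.01 0.0 -0.0 -0.3 ] [ 0.09  0.28 -0.    2.32 -0.13  0.31  1.87] err 0.0 dq 0.01
[ 0.03 -0.14 0.01 0.0 -0.0 -0.3 ] [ 0.09  0.29 -0.    2.3  -0.13  0.31  1.86] err 0.0 dq 0.01
[ -0.09 -0.06 -0.0 -0.0 -0.0 0.0 ] [ 0.08  0.28  0.    2.3  -0.13  0.33  1.86] err 0.0 dq 0.02
[ -0.09 -0.06 0.0 0.0 0.0 0.0 ] [ 0.08  0.27  0.01  2.29 -0.12  0.35  1.85] err 0.0 dq 0.02
[ -0.09 -0.06 0.0 0.0 0.0 0.0 ] [ 0.08  0.26  0.01  2.28 -0.12  0.37  1.85] err 0.0 dq 0.02
[ -0.09 -0.06
[... 1227 characters left out ...]
3  0.21  0.03  2.08 -0.07  0.61  1.77] err 0.0 dq 0.02
[ -0.04 -0.14 0.0 0.0 0.0 0.0 ] [ 0.03  0.21  0.03  2.06 -0.07  0.63  1.77] err 0.0 dq 0.02
[ -0.04 -0.14 0.0 0.0 0.0 0.0 ] [ 0.03  0.22  0.03  2.04 -0.07  0.64  1.76] err 0.0 dq 0.02
[ -0.04 -0.14 -0.0 0.0 0.0 0.0 ] [ 0.03  0.23  0.03  2.02 -0.07  0.65  1.76] err 0.0 dq 0.02
[ -0.01 -0.11 0.0 0.0 0.0 0.0 ] [ 0.02  0.23  0.03  2.01 -0.07  0.66  1.76] err 0.0 dq 0.02
[ -0.01 -0.11 -0.0 0.0 0.0 0.0 ] [ 0.02  0.24  0.03  1.99 -0.07  0.67  1.75] err 0.0 dq 0.02
[ -0.01 -0.11 0.0 0.0 0.0 0.0 ] [ 0.02  0.25  0.03  1.97 -0.06  0.68  1.75] err 0.0 dq 0.02
[ -0.01 -0.11 0.0 0.0 0.0 0.0 ] [ 0.02  0.26  0.03  1.96 -0.06  0.69  1.75] err 0.0 dq 0.02
```

```bash
python3 -m creep '[0.03,-0.14,0,0,0,-0.5,1, 0.03,-0.14,0,0,0,-0.5,1, 0.02,-0.09,0.01,0,0,0,1, 0,-0.05,0.01,0,0,0,1]' | grep -a -E "force"; sh st.sh; python3 -m creep '[0,-0.04,0,0,0,0,1, 0,-0.04,0,0,0,0,1]' | grep -a -E "force"; sh st.sh
```

```text
force: [0.4, -0.7, 0.1]
26.65 tip [-3.015e-01 -2.000e-04  7.800e-02] F [ 0.4 -0.7  0.1] q4,6 [2.322 0.305] tilt 14.1
force: [0.2, -0.0, -0.6]
26.9 tip [-2.977e-01 -2.000e-04  7.870e-02] F [ 0.2 -0.  -0.6] q4,6 [2.312 0.311] tilt 14.0
```

```bash
python3 -m creep '[0,-0.04,0,0,0,0,1, -0.03,-0.05,0,0,0,0,1]' | grep -a -E "force"; sh st.sh; python3 -m creep '[-0.08,-0.06,0,0,0,0,1, -0.08,-0.06,0,0,0,0,1]' | grep -a -E "force"; sh st.sh;  python3 -m creep '[-0.08,-0.06,0,0,0,0,1, -0.08,-0.06,0,0,0,0,1]' | grep -a -E "force"; sh st.sh
```

```text
force: [-6.5, -1.1, -4.9]
27.15 tip [-0.2966 -0.      0.08  ] F [-6.5 -1.1 -4.9] q4,6 [2.304 0.326] tilt 13.6
force: [-8.8, -2.7, -4.6]
27.4 tip [-2.939e-01  1.000e-04  9.010e-02] F [-8.8 -2.7 -4.6] q4,6 [2.29  0.361] tilt 13.4
force: [-9.9, -1.7, -3.5]
27.65 tip [-2.902e-01  1.000e-04  1.008e-01] F [-9.9 -1.7 -3.5] q4,6 [2.275 0.394] tilt 13.3
```

```bash
python3 - <<'E'
from rows import *
import cv2
im=get_image("side");cv2.imwrite("pics/side8.png",cv2.convertScaleAbs(cv2.resize(im[80:280,150:400],None,fx=2.8,fy=2.8),alpha=1.8))
k=calibration("side")
for th in(1.3,1.2,1.1,1.0): print(th,[((proj(k,b2w(P,flap_pt(th,(.006,y,0))))-[150,80])*2.8).round() for y in(.12,-.12)])
E
```

```text
1.3 [array([491., 342.]), array([367., 127.])]
1.2 [array([488., 340.]), array([362., 121.])]
1.1 [array([483., 338.]), array([356., 117.])]
1.0 [array([476., 337.]), array([348., 113.])]
```

View pics/side8.png

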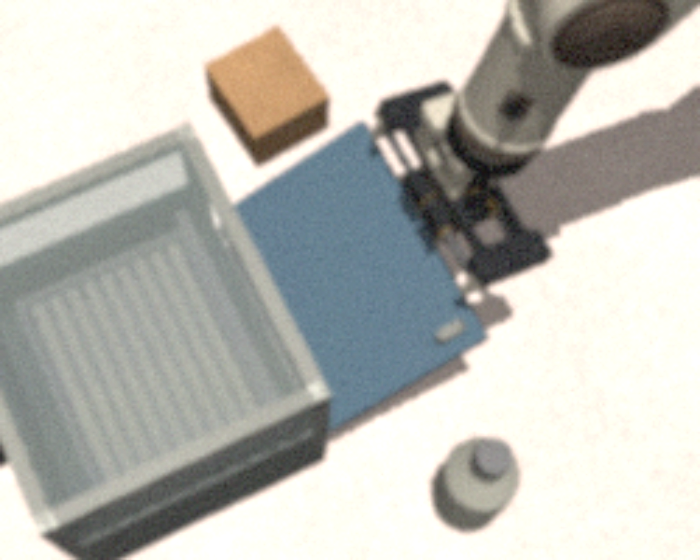

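The flap is rising: its corner at (484,338) means about 1.12 rad. Continuing along the arc.

```bash
python3 -m creep '[-0.08,-0.07,0,0,0,0,1, -0.08,-0.07,0,0,0,0,1, -0.08,-0.07,0,0,0,0,1, -0.08,-0.07,0,0,0,0,1]' | grep -a -E "force"; sh st.sh; python3 -m creep '[-0.09,-0.11,0,0,0,0,1, -0.09,-0.11,0,0,0,0,1, -0.09,-0.11,0,0,0,0,1]' | grep -a -E "force"; sh st.sh;  python3 -m creep '[-0.07,-0.12,0,0,0,0,1, -0.07,-0.12,0,0,0,0,1, -0.07,-0.12,0,0,0,0,1]' | grep -a -E "force"; sh st.sh
```

```text
force: [-13.4, -2.5, 0.9]
28.2 tip [-0.2796  0.      0.123 ] F [-13.4  -2.5   0.9] q4,6 [2.236 0.463] tilt 13.2
force: [-20.0, -2.7, 8.0]
28.575 tip [-0.2661  0.      0.143 ] F [-20.   -2.7   8. ] q4,6 [2.19  0.526] tilt 13.0
force: [-12.6, -0.7, 4.4]
28.95 tip [-2.441e-01  1.000e-04  1.624e-01] F [-12.6  -0.7   4.4] q4,6 [2.134 0.574] tilt 13.4
```

```bash
python3 -m creep '[-0.06,-0.12,0,0,0,0,1, -0.06,-0.12,0,0,0,0,1, -0.05,-0.13,0,0,0,0,1, -0.04,-0.13,0,0,0,0,1]' | grep -a -E "force"; sh st.sh; python3 -m creep '[-0.03,-0.12,0,0,0,0,1, -0.03,-0.12,0,0,0,0,1, -0.02,-0.12,0,0,0,0,1]' | grep -a -E "force"; sh st.sh;  python3 -m creep '[-0.01,-0.1,0,0,0,0,1, -0.01,-0.1,0,0,0,0,1]' | grep -a -E "force"; sh st.sh
```

```text
force: [-7.1, -1.2, 1.4]
29.45 tip [-0.2156  0.      0.1828] F [-7.1 -1.2  1.4] q4,6 [2.058 0.631] tilt 13.7
force: [-6.4, -0.8, 0.5]
29.825 tip [-0.1952  0.      0.1929] F [-6.4 -0.8  0.5] q4,6 [2.005 0.663] tilt 13.8
force: [-5.4, -0.8, 2.1]
30.075 tip [-0.1835 -0.      0.1972] F [-5.4 -0.8  2.1] q4,6 [1.976 0.678] tilt 13.8
```

```bash
python3 -m creep '[-0.02,-0.1,0,0,0,0,1, -0.02,-0.1,0,0,0,0,1, -0.01,-0.08,0,0,0,0,1, 0,-0.06,0,0,0,0,1]' | grep -a -E "force"; sh st.sh; python3 -m creep '[0.01,-0.04,0,0,0,0,1, 0.01,-0.04,0,0,0,0,1]' | grep -a -E "force"; sh st.sh;  python3 -m creep '[0.01,-0.03,0,0,0,0,1, 0.01,-0.03,0,0,0,0,1]' | grep -a -E "force"; sh st.sh
```

```text
force: [-4.4, 0.0, -2.9]
30.575 tip [-0.1627  0.0005  0.2056] F [-4.4  0.  -2.9] q4,6 [1.924 0.704] tilt 14.0
force: [-5.7, 0.0, -0.2]
30.825 tip [-0.1571  0.0005  0.2064] F [-5.7  0.  -0.2] q4,6 [1.912 0.707] tilt 14.1
force: [-5.1, 0.8, 2.9]
31.075 tip [-0.1528  0.0005  0.2068] F [-5.1  0.8  2.9] q4,6 [1.903 0.708] tilt 14.2
```

```bash
python3 -m creep '[0.006,-0.025,0,0,0,0,1, 0.006,-0.025,0,0,0,0,1]' | grep -a -E "force"; sh st.sh; python3 -m creep '[0.006,-0.025,0,0,0,0,1, 0.006,-0.025,0,0,0,0,1]' | grep -a -E "force"; sh st.sh;  python3 -m creep '[0.006,-0.025,0,0,0,0,1]' | grep -a -E "force"; sh st.sh;  python3 -m creep '[0.006,-0.025,0,0,0,0,1]' | grep -a -E "force"; sh st.sh
```

```text
force: [-4.5, -0.5, 3.2]
31.325 tip [-0.1497  0.0004  0.2069] F [-4.5 -0.5  3.2] q4,6 [1.896 0.71 ] tilt 14.2
force: [-4.8, -0.5, 3.3]
31.575 tip [-0.147   0.0003  0.2064] F [-4.8 -0.5  3.3] q4,6 [1.889 0.712] tilt 14.1
force: [-4.4, 0.0, 1.7]
31.7 tip [-0.1458  0.0003  0.2061] F [-4.4  0.   1.7] q4,6 [1.886 0.713] tilt 14.1
force: [-4.1, -0.1, 4.3]
31.825 tip [-0.1443  0.0003  0.2059] F [-4.1 -0.1  4.3] q4,6 [1.882 0.714] tilt 14.1
```

```bash
for k in 1; do python3 -m creep '[0.004,-0.02,0,0,0,0,1, 0.004,-0.02,0,0,0,0,1]' | grep -a -E "force"; sh st.sh; python3 -m creep '[0.004,-0.02,0,0,0,0,1, 0.004,-0.02,0,0,0,0,1]' | grep -a -E "force"; sh st.sh;  python3 -m creep '[0.004,-0.02,0,0,0,0,1]' | grep -a -E "force"; sh st.sh;  python3 -m creep '[0.004,-0.02,0,0,0,0,1]' | grep -a -E "force"; sh st.sh; done
```

```text
force: [-9.7, -0.1, 6.6]
32.075 tip [-0.1427  0.0003  0.2057] F [-9.7 -0.1  6.6] q4,6 [1.877 0.717] tilt 14.0
force: [-17.5, -0.3, 12.2]
32.325 tip [-0.1425  0.0003  0.2052] F [-17.5  -0.3  12.2] q4,6 [1.873 0.723] tilt 13.7
force: [-20.0, -2.0, 13.2]
32.45 tip [-0.1424  0.0003  0.205 ] F [-20.   -2.   13.2] q4,6 [1.871 0.725] tilt 13.6
force: [-24.2, -1.0, 17.0]
32.575 tip [-1.423e-01  2.000e-04  2.048e-01] F [-24.2  -1.   17. ] q4,6 [1.869 0.728] tilt 13.5
```

```bash
python3 - <<'E'
from rows import *
import cv2
im=get_image("side");cv2.imwrite("pics/side9.png",cv2.convertScaleAbs(cv2.resize(im[100:240,180:330],None,fx=5,fy=4.2,interpolation=cv2.INTER_CUBIC),alpha=1.8))
k=calibration("side")
for th in(0,.05,.09,.15): print(th,[((proj(k,b2w(P,flap_pt(th,(-.006,y,0))))-[180,100])*[5,4.2]).round() for y in(.12,-.12)])
print("roof",[((proj(k,b2w(P,(-.12,y,.244)))-[180,100])*[5,4.2]).round() for y in(.13,-.13)])
E
sh st.sh
```

```text
0 [array([452., 488.]), array([221., 116.])]
0.05 [array([469., 481.]), array([238., 110.])]
0.09 [array([483., 476.]), array([251., 106.])]
0.15 [array([504., 468.]), array([270., 100.])]
roof [array([438., 511.]), array([187., 103.])]
32.625 tip [-0.1423  0.0003  0.2047] F [-21.7  -1.   14.1] q4,6 [1.869 0.728] tilt 13.4
```

View pics/side9.png

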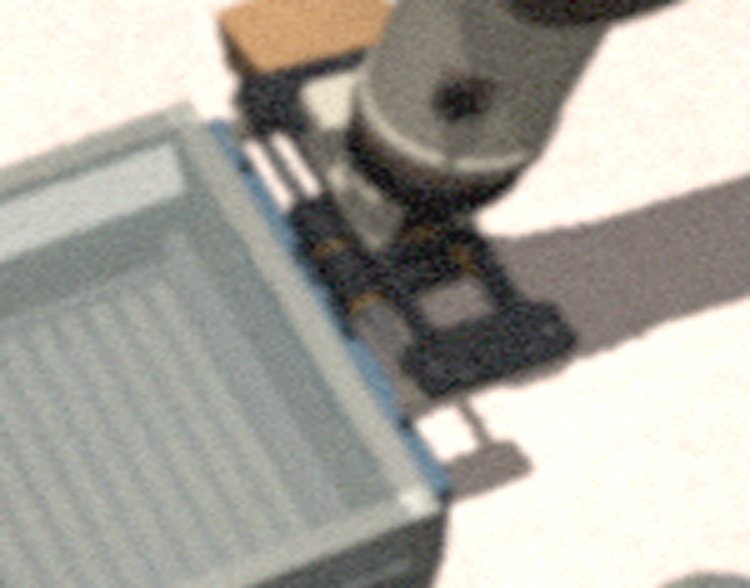

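The flap corner at (447,492) matches the shut prediction (452,488). Backing off to check that it holds.

```bash
python3 -m creep '[-0.004,0.03,0,0,0,0,1, -0.01,0.06,0,0,0,0,1, -0.05,0.2,0,0,0,0,1, -0.1,0.4,0,0,0,0,1, -0.2,0.6,0,0,0,0,1, -0.3,0.7,0,0,0,0,1, -0.3,0.7,0,0,0,0,1, 0,0,0,0,0,0,1, 0,0,0,0,0,0,1]' | grep -a -E "clock|force"; python3 - <<'E'
from rows import *
import cv2
im=get_image("side");cv2.imwrite("pics/side10.png",cv2.convertScaleAbs(cv2.resize(im[100:240,180:330],None,fx=5,fy=4.2,interpolation=cv2.INTER_CUBIC),alpha=1.8))
for q in("bottle_mid","carton_mid"): print(q,[(d['location'],round(d['conf'],2)) for d in spot_point("side",q)[:1]])
im=get_image("top");cv2.imwrite("pics/top10.png",cv2.convertScaleAbs(cv2.resize(im[30:260,150:420],None,fx=2.8,fy=2.5),alpha=1.8))
im=get_image("wrist");cv2.imwrite("pics/wrist10.png",im)
for q in("bottle_mid","carton_mid"): print(q,[(d['location'],round(d['conf'],2)) for d in spot_point("top",q)[:1]])
E
sh st.sh
```

```text
clock: 33.75
force: [0.5, -0.2, -0.3]
bottle_mid [([326.0, 249.3], 0.82)]
carton_mid [([246.9, 116.2], 0.67)]
bottle_mid [([191.7, 229.4], 0.55)]
carton_mid [([373.3, 218.2], 0.69)]
34.1 tip [-0.3075  0.      0.2227] F [-0.2  0.6  0.3] q4,6 [2.21  0.702] tilt 14.0
```

View pics/side10.png

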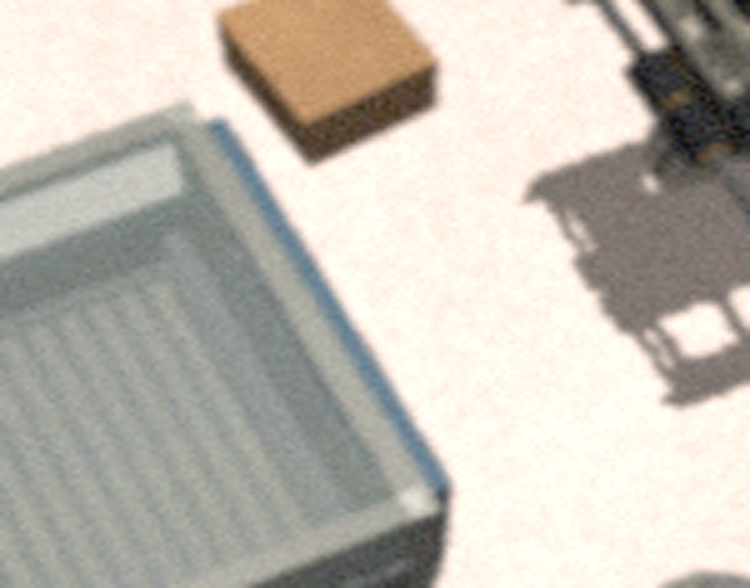

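View pics/top10.png

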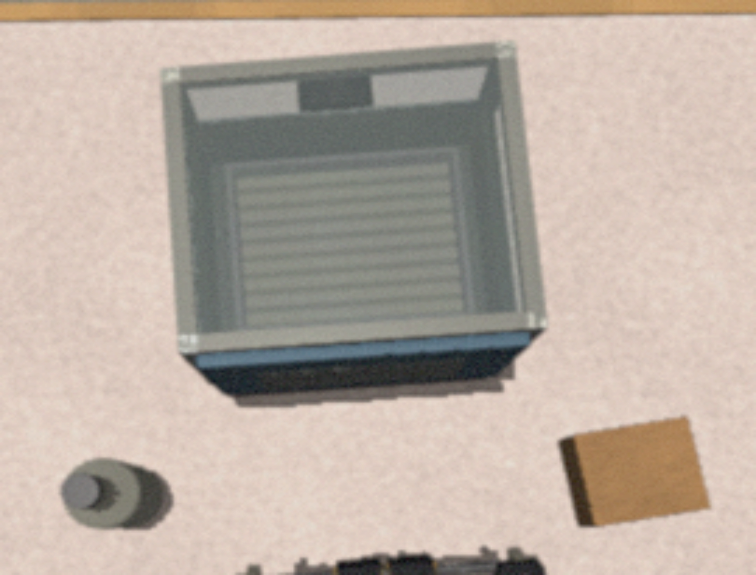

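View pics/wrist10.png

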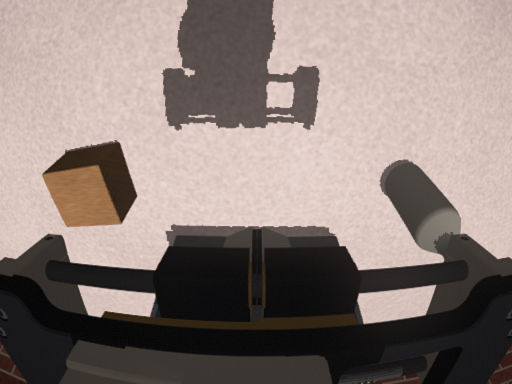

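```bash
python3 -c "
from station import *
print(close_job()); s=read_state(); print(s['clock'],s['force'])"
```

```text
the job is handed in; nothing more can be done
None
the job is handed in; nothing more can be done
```

The flap was pulled down, the drawer pushed home, and the flap pushed shut. I handed the job in at about 34 s with the gripper clear of everything. No verdict comes back, and the force on the flap's stop may have failed the run.

**Force limit:** when the flap reached its lower stop, the measured wrist force peaked at about 80.7 N for a moment. That is right at the 80 N limit on the box, so I can't rule out that it tripped. I backed off at once. Every later reading stayed below about 30 N.

**What the last checks showed:**
- **Flap down:** its corner in the side view matched the prediction for 1.3 rad, and the fingertip stopped hard there.
- **Drawer home:** in the wrist view the lower edge of the drawer's front sat where it should when fully in. I took that picture after backing off, with the flap still down. I never felt a separate detent force, only a hard stop.
- **Flap shut:** it stopped hard at about 24 N of forward push. After I let go, its corner stayed where it had been under load, within about 5 enlarged-picture pixels of the shut prediction. I felt no distinct snap here either; I infer it is caught from the hard stop and its staying put.
- **Bottle and carton:** both look unmoved in the pictures. The network's points shifted by 1 to 5 pixels, which I take as detection noise.

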